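# Set the dosing stand's depth stop to the portafilter

## Robot

A 6-joint arm with a two-finger parallel gripper is mounted at the origin on the work surface. World frame = base frame: x ahead of the robot, y to its left, z up, the work surface at z = 0. Lengths are in m, angles in degrees, forces in N, time in s.
With the tool pointing down it reaches from about 0.35 to 0.875 m from the base axis. Payload 4.2 kg.
Tool frame: the origin (TCP) lies at the very end of the fingers, on their centre line; the grasp point (between the pads) lies 19 mm behind it (r.grip_point_offset is the distance from the TCP to the grasp point, in m); z points along the fingers, y is the line along which they close (so a half turn about z gives the same grasp; the last joint's range is limited). The gripper opens to 87 mm and grips with 3 to 60 N. Pads are 19 mm wide; open, the fingers measure 117 mm over their backs; the gripper's body (75 mm by 190 mm) begins 51 mm behind the grasp point.
Start: joints at [-58.751, 22.042, 0.453, 0, -68.411, -14.817], TCP at [0.177, -0.599, 0.196] pointing down, gripper open.
Joint ranges: [-179.83, 179.83], [-69.29, 118.12], [-61.27, 80.66], [-181.25, 117.63], [-171.15, -9.14], [-177.46, 177.46]. Speed limits (degrees/s): [159.86, 159.86, 180, 180, 180, 180].

## Interface

Orientations are given as a 3x3 rotation matrix whose columns are the frame's x, y, z axes.
In Python, from station import r, cams gives the robot as it stands. The module is installed in compiled form; this text tells all that it offers.
- The arm moves only by the shell command python3 -m handwheel 'ROWS'. ROWS is JSON, a list that holds one entry, the list of rows, each a list of 7 numbers: the turn, a rotation vector about the tool's x, y, z in units of 6 degrees (1.0 is 6 degrees), then the shift along the tool's x, y, z in m, then the finger opening in m, from 0 to 0.087. In form: [[[ax, ay, az, x, y, z, jaw], ...]]. A call has 1 to 12 rows; each row shifts and turns the commanded pose from where the row before left it, along the tool's axes as they then stand; what a row does not reach is not made up. A row lasts 1/10 s, in which the tool goes at most 50 mm and 8.59 degrees, less where a joint would pass 70% of its speed; a pose out of reach is approached as far as the arm can. A call with a gripper value outside its range is refused whole. The fingers move at their own pace and stop on an object; the grip force is fixed at half the most. Time passes only in rows, so rows that do not move let the fingers close. It gives the time, the measured TCP pose, the force, the opening and the grip force at its end, in the units of the state.
- r.sense(): the state, without advancing time (a new reading comes with each control period).
- cams.capture(name): name is "side" or "top" or "wrist"; returns the picture (480x640x3 uint8, red, green, blue); there is no depth.
- cams.get_calibration(name): a dict with "camera_matrix" (3x3 intrinsics, pixels), "k1" (the pictures are not rectified: a ray, as slopes to the right and down, at radius r is drawn at 1 + k1 r^2 times it, then the intrinsics apply), "rvec" (rotation vector, rad) and "tvec" (3), from world to camera coordinates, as OpenCV has them; the wrist camera has in their place "T_tool_cam" (4x4, takes a point from camera to tool coordinates, whose origin is the TCP and whose axes are the flange's). Camera axes: x right, y down, z forward; pixel columns grow to the right and rows downward; lengths in m; the calibration is good to about 2 mm. A picture is of the moment at which its call begins: read the wrist's pose just before it. get_calibration takes no time and is no camera call.
- r.finish_job(): hands the job in; it is judged then, once.
The state is a dict: "time_s": time; "joints": joint angles; "joint_velocities": joint speeds; "effort": joint torques, N m; "tcp_pos": TCP position; "ee_rot": TCP orientation; "wrist_force": force on the tool from outside, world axes, zero at the start; "moment": the same for the moment, N m; "gripper_width": opening from 0.0 (shut) to 1.0 (fully open); "gripper_force": force on a finger pad.
Only numpy, scipy, OpenCV 4.12 (cv2) and the standard library are available. Lean on these libraries where they do the work, as an engineer would, in place of code of your own. Each camera call takes 0.05 s, during which the arm holds its last target. There are 200 camera calls.

## Task

Draw the portafilter out from under the cup riser and stand it level on the dosing stand, its head centred under the depth rod and its handle sticking out of the stand's open front. Then bring the rod's foot gently down until it really rests on the rim of the filter basket in the portafilter, and after that swing the clamp lever all the way round to lock it. Let go of everything, and leave the cups, jar, spoon, tamper and pitcher where they are.

Things in the scene. Friction and masses are not known exactly. Their poses are not given: they have to be found in the camera images.
- head (a point): Centre of the portafilter's head, half-way up: a plain steel open bowl 62 mm across, 45 mm high, wall 4 mm; flat underside 22 mm below, rim 22 mm above this point. z up, handle along -x. At the start the handle lies under the riser, so only the head can be gripped (across y) until drawn about 120 mm straight out along +x.
- handle (a point): Grip point on the handle, 80 mm from the head's centre along -x and 30 mm above the portafilter's underside (7.5 mm above the head's centre). The handle is a level black plastic bar 24 mm wide (y), 26 mm high, from 46 to 150 mm from the head's centre; a thinner steel neck joins it to the head. Axes as the head's.
- riser: Fixed oak cup riser (little bridge), 200 mm deep (x), 220 mm wide (y), board from 71 to 85 mm above the counter, on side panels at its two y ends. Origin on the counter under its centre. Its open edge, 100 mm away at -x, is about 40 mm from the centre of the portafilter's head at the start; the handle lies below the board. Cups stand on the rear half.
- seat (a point): Point on the fixed dosing stand's base plate (8 mm thick) right below the rod's axis; the head's centre belongs over it. -x: open front, where the handle sticks out; +x: column, 75 mm away. Plate edges: 55 mm at -x, 60 mm at +y and -y. An arm 40 mm wide, 140 to 160 mm above the counter, runs from the column to 20 mm in front of the rod's axis: a gripper on the head does not fit below it.
- foot (a point): Middle of the underside of the depth rod's foot, a black crossbar 74 mm long (y), 14 mm wide, 10 mm thick, on a 12 mm vertical steel rod that slides through the arm. At the start it hangs 102 to 120 mm above the counter.
- knob_top (a point): Centre of the top face of the rod's knob (black, upright cylinder 28 mm across, 36 mm high) above the arm, 170 mm above the foot and moving with it. Push the knob down, or grip it, to lower the rod. The rod slides against about 3.5 N of friction and stays where it is left.
- clamp_pivot (a point): Vertical axis of the clamp lever, on top of the arm, 163 mm above the counter and 34 mm behind (+x of) the rod's axis; axes as the seat's.
- clamp_peg (a point): Near the top of the clamp lever's upright peg (black, 10 mm across, from 171 to 211 mm above the counter; this point is 193 mm above the counter), 50 mm from the lever's axis. The lever is a flat steel bar 12 mm wide under the peg. Push the peg (or pinch it) to swing the lever horizontally.
- clamp (a joint): Angle of the clamp lever, rad: 0 open, lever standing out to the stand's +y side; grows as it swings backwards, clockwise from above, to 1.6 at its end stop, where it lies over the arm pointing to +x: locked. Starts at 0 to 0.3. Turns against about 0.12 Nm of friction (2.5 N at the peg) and stays where it is left.
- rod: The depth rod with foot and knob (0.12 kg); origin at point foot. It only slides vertically, 85 mm in all: down from 120 mm (foot above the counter) to 35 mm.
- portafilter: The portafilter, loose, about 0.34 kg; origin under the centre of its head, axes as at point head. It stands upright by itself on a flat surface; its centre of mass is about 20 mm from the head's centre towards the handle. A filter basket (rim 58 mm across) sits stiffly in the head, its rim standing 1 to 9 mm above the head's rim, differently each time.
- cup_top (a point): Bystander: middle of the topmost of three stacked white demitasse cups, 58 mm across, stack 128 mm high, on the riser; loose.
- jar: Bystander: closed cobalt glass jar, 68 mm across, 105 mm high, loose; origin under its centre.
- spoon: Bystander: walnut-handled spoon, 160 mm long, lying along its x; loose.
- tamper: Bystander: steel tamper, 52 mm across, 88 mm high, loose; origin under its centre.
- pitcher: Bystander: steel milk pitcher, 84 mm across, 95 mm high, with a handle reaching 69 mm to its +x; loose; origin under its centre.
There are look-alikes about, which are no part of the job. Leave any pink or red look-alike of the portafilter alone.

How it is judged (in metres and radians):
On the way, in this order (a step that is already met when the one before it is completed fails the run):
1. the portafilter stands level on the stand's plate with its head under the raised rod, handle out of the front, let go (horizontal distance between head and seat below 0.012 m and z of head in the frame of seat between 0.018 and 0.026 m and angle between head's own z axis and vertical below 0.08 rad and angle between the x axis of head and the x axis of seat, either way round below 0.35 rad and contact force between each of the fingers, rod and portafilter below 0.1 N and linear speed of portafilter below 0.02 m/s and value of joint clamp below 0.6 rad), for 0.2 s.
2. the rod's foot rests on the portafilter's basket while the clamp is still open (horizontal distance between head and seat below 0.012 m and z of head in the frame of seat between 0.018 and 0.026 m and angle between head's own z axis and vertical below 0.08 rad and angle between the x axis of head and the x axis of seat, either way round below 0.35 rad and contact force between rod and portafilter above 0.3 N and value of joint clamp below 0.6 rad), for 0.2 s.
3. the clamp lever is swung fully round while the foot still touches the basket (horizontal distance between head and seat below 0.012 m and z of head in the frame of seat between 0.018 and 0.026 m and angle between head's own z axis and vertical below 0.08 rad and angle between the x axis of head and the x axis of seat, either way round below 0.35 rad and contact force between rod and portafilter above 0.3 N and value of joint clamp above 1.35 rad), for 0.2 s.
At the end, for the whole second after the job is handed in: Portafilter flat on the plate, released and still: head within 12 mm of the rod axis, level within 0.08 rad, handle within 0.35 rad of straight out of the front; the foot bears on the basket's rim with over 0.3 N; clamp lever beyond 1.35 rad (all of step 3 and contact force between the fingers and portafilter below 0.1 N and linear speed of portafilter below 0.02 m/s and linear speed of rod below 0.005 m/s); the robot touches nothing.
It fails at once if the rod's foot is driven hard (over 25 N) against the portafilter (contact force between rod and portafilter above 25 N).
It fails at once if a cup, the jar, spoon, tamper or pitcher moved more than 25 mm from its place (distance of any of cup_top, jar, spoon, tamper, pitcher from where it was at the start of the episode above 0.025 m).
It also fails if it takes over 72 s, if anything falls off the work surface, if the arm or the gripper's body presses on something with over 40 N, if the wrist force passes 120 N, or if a joint passes its speed limit or range.

## Working session

There is one attempt and no reset: what is moved stays moved. The work goes in short steps, Python scripts to look and compute and a shell command to move; the robot and the scene stay as the last step left them, time stands still between calls to the robot, and variables do not carry over. Pictures are saved under pics/ and viewed, at most 10 in all, crops included, and the job is handed in when it is done.

```bash
mkdir -p pics; cat > h.py <<'E'
import numpy as np, cv2
from station import r, cams
def cal(n):
    c=cams.get_calibration(n); K=np.array(c["camera_matrix"]); k1=c["k1"]
    if "rvec" in c:
        R=cv2.Rodrigues(np.array(c["rvec"],float))[0]; t=np.array(c["tvec"],float).ravel()
    else:
        s=r.sense(); T=np.array(c["T_tool_cam"]); Rt=np.array(s["ee_rot"])
        Rwc=Rt@T[:3,:3]; o=Rt@T[:3,3]+np.array(s["tcp_pos"]); R=Rwc.T; t=-R@o
    return K,np.array([k1,0,0,0,0.]),R,t
def ray(C,uv):
    K,d,R,t=C
    # drawn = (1+k1 r^2) * true: OpenCV's k1
    p=cv2.undistortPoints(np.array([[uv]],float),K,d).ravel()
    return -R.T@t, R.T@np.array([p[0],p[1],1])
def plane(C,uv,z):
    o,v=ray(C,uv); return o+v*(z-o[2])/v[2]
def proj(C,P):
    K,d,R,t=C; return cv2.projectPoints(np.array([P],float),cv2.Rodrigues(R)[0],t,K,d)[0].ravel()
def tri(C1,u1,C2,u2):
    o1,a=ray(C1,u1);o2,b=ray(C2,u2)
    s=np.linalg.lstsq(np.c_[a,-b],o2-o1,rcond=None)[0]
    p,q=o1+a*s[0],o2+b*s[1]; return (p+q)/2,np.linalg.norm(p-q)
def save(im,f): cv2.imwrite(f,im[:,:,::-1])
E
python3 - <<'E'
from h import *
np.set_printoptions(precision=4,suppress=True)
for n in("top","side"):
    save(cams.capture(n),f"pics/{n}0.png"); C=cal(n); print(n,C[0].tolist(),C[1][0],-C[2].T@C[3],C[2][2])
print(cams.get_calibration("wrist")); s=r.sense(); print(s)
E
```

```text
top [[601.9130711007512, 0.0, 312.7574576746858], [0.0, 601.9130711007512, 238.27524942807747], [0.0, 0.0, 1.0]] -0.17377860240162865 [0.3331 0.1121 1.7835] [ 0.0982  0.0031 -0.9952]
side [[524.7116534575264, 0.0, 312.8041930987238], [0.0, 524.7116534575264, 238.61186189665088], [0.0, 0.0, 1.0]] -0.1284550415098524 [0.0124 0.966  1.0689] [ 0.3664 -0.642  -0.6735]
{'camera_matrix': array([[404.4225,   0.    , 315.6509],
       [  0.    , 404.4225, 246.2801],
       [  0.    ,   0.    ,   1.    ]]), 'k1': -0.06347629912174194, 'T_tool_cam': array([[ 0.0005, -0.9649, -0.2628,  0.0709],
       [ 1.    ,  0.0004,  0.0006,  0.0004],
       [-0.0004, -0.2628,  0.9649, -0.1883],
       [ 0.    ,  0.    ,  0.    ,  1.    ]])}
{'time_s': 0.1, 'joints': array([-58.7532,  22.0886,   0.3871,  -0.025 , -68.4117, -14.8154]), 'joint_velocities': array([-0.0839, -0.1249,  0.1168,  0.0553,  0.1478, -0.0532]), 'effort': array([ -0.0003, -39.169 ,  18.7935,   4.2319,   0.0135,  -0.0001]), 'tcp_pos': array([ 0.1766, -0.5989,  0.1946]), 'ee_rot': array([[-0.9592, -0.2827, -0.0007],
       [-0.2827,  0.9592,  0.0019],
       [ 0.0001,  0.002 , -1.    ]]), 'wrist_force': array([-0.1485, -0.091 ,  0.5303]), 'moment': array([ 0.0176, -0.0329, -0.0067]), 'gripper_force': 0.0, 'gripper_width': 1.0012788504417607}
```

View pics/top0.png

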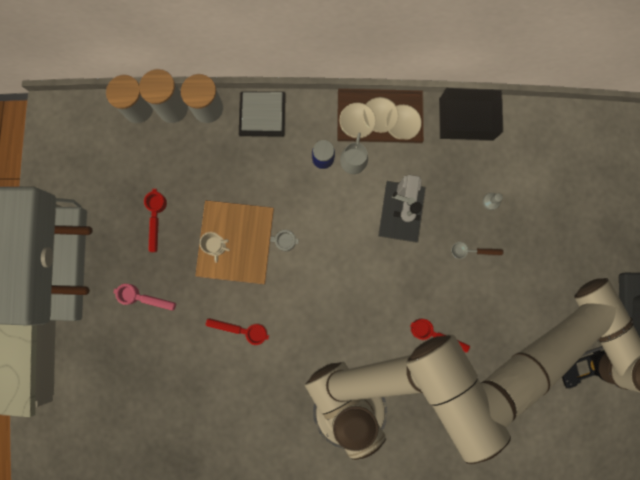

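View pics/side0.png

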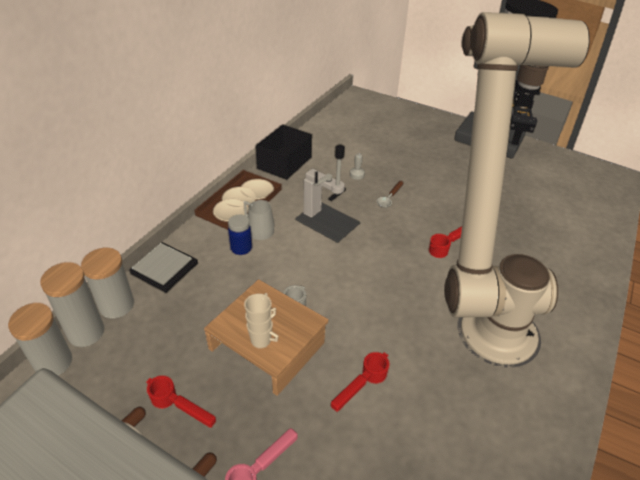

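Candidates in the top view are the steel head at the riser's right edge (286,240), the red look-alikes at (155,202), (257,333) and (422,328), and the pink one at (125,294). I choose the plain steel one at (286,240), whose handle is hidden under the riser, and check it in a close crop together with the stand.

```bash
python3 - <<'E'
import cv2,numpy as np
t=cv2.imread("pics/top0.png");s=cv2.imread("pics/side0.png")
def c(i,x,y,w=80,h=60): return cv2.resize(i[y:y+h,x:x+w],(400,300),interpolation=cv2.INTER_CUBIC)
cv2.imwrite("pics/crop0.png",np.vstack([np.hstack([c(t,235,210),c(t,370,170)]),np.hstack([c(s,260,270),c(s,285,140,133,100)])]))
E
```

```text
(no output)
```

View pics/crop0.png

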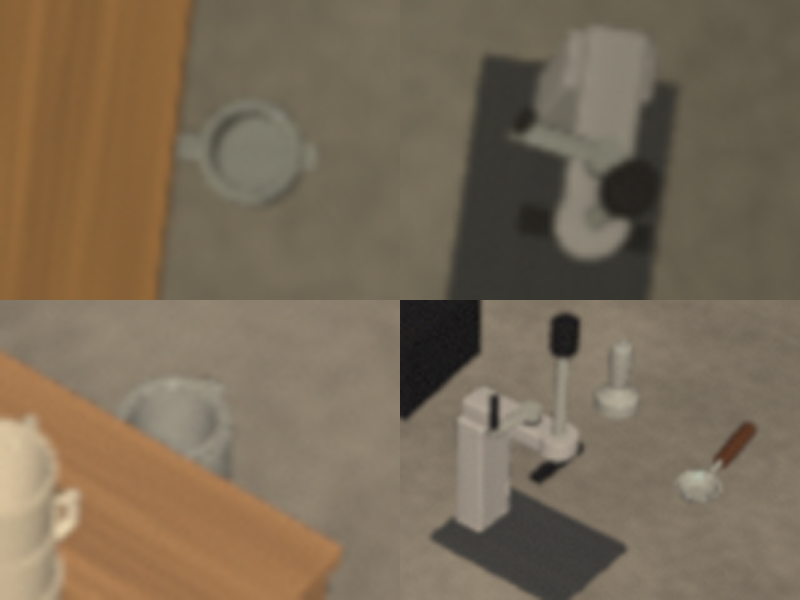

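The crop shows a steel bowl at top px (285,240) with its neck running left under the board, so the choice is right. The stand has its knob at (416,208), peg at (395,194) and column at +x, with the open front facing the robot.

```bash
python3 - <<'E'
from h import *
np.set_printoptions(precision=4,suppress=True)
t=cv2.imread("pics/top0.png");s=cv2.imread("pics/side0.png");T=cal("top");S=cal("side")
hsv=cv2.cvtColor(t,cv2.COLOR_BGR2HSV)
# riser
m=cv2.inRange(hsv,(5,90,60),(25,255,255)); m2=np.zeros_like(m); m2[195:290,190:280]=m[195:290,190:280]
m2=cv2.morphologyEx(m2,cv2.MORPH_CLOSE,np.ones((25,25)))
c=max(cv2.findContours(m2,0,1)[0],key=cv2.contourArea); b=cv2.boxPoints(cv2.minAreaRect(c.astype(np.float32)))
P=np.array([plane(T,p,.085)[:2] for p in b]); print("riser\n",b,"\n",P,P.mean(0),np.linalg.norm(np.diff(P,axis=0),axis=1)); 
for i in range(4): d=P[(i+1)%4]-P[i]; print(np.degrees(np.arctan2(d[1],d[0])))
# plate
g=t.max(2); m=((g<75)*255).astype(np.uint8); m2=np.zeros_like(m); m2[175:248,372:430]=m[175:248,372:430]
m2=cv2.morphologyEx(m2,cv2.MORPH_OPEN,np.ones((3,3)))
c=max(cv2.findContours(m2,0,1)[0],key=cv2.contourArea); b=cv2.boxPoints(cv2.minAreaRect(c.astype(np.float32)))
P=np.array([plane(T,p,.008)[:2] for p in b]); print("plate\n",b,"\n",P,np.linalg.norm(np.diff(P,axis=0),axis=1))
for i in range(4): d=P[(i+1)%4]-P[i]; print(np.degrees(np.arctan2(d[1],d[0])))
print("knob z.28",plane(T,(416,207.6),.285),"tri",tri(T,(416,207.6),S,(285+(565-400)/3,140+(320-300)/3)))
print("peg",plane(T,(395,194),.211),tri(T,(395,194),S,(285+(494-400)/3,140+(396-300)/3)))
print("head",plane(T,(285.4,240.4),.045), tri(T,(285.4,240.4),S,(260+175/5,270+(405-300)/5)))
for n,uv,z in(("jar",(323,147),.105),("spoonbowl",(461,250),.005),("spoonend",(502,252),.01),("tamper",(495,199),.088),("pitcher",(354,155),.095),("cups",(212,243),.21)): print(n,plane(T,uv,z))
E
```

```text
riser
 [[194.3004 276.4471]
 [203.4608 198.5836]
 [273.8396 206.8635]
 [264.6792 284.727 ]] 
 [[0.3862 0.4519]
 [0.6101 0.4333]
 [0.5889 0.2299]
 [0.3668 0.2508]] [0.488  0.3415] [0.2247 0.2045 0.2231]
-4.746709844505868
-95.94739615013826
174.63869956181955
84.49025073386775
plate
 [[378.2819 235.7397]
 [386.5943 180.8779]
 [425.4597 186.7666]
 [417.1473 241.6284]] 
 [[ 0.5191 -0.0769]
 [ 0.6852 -0.1013]
 [ 0.6697 -0.2191]
 [ 0.5034 -0.1933]] [0.1679 0.1188 0.1683]
-8.35958244883251
-97.4931873260174
171.1849699998661
82.32643450679468
knob z.28 [ 0.5632 -0.1429  0.285 ] tri (array([ 0.564 , -0.1419,  0.2879]), np.float64(0.0028613484075992388))
peg [ 0.61   -0.0994  0.211 ] (array([ 0.6118, -0.0987,  0.2105]), np.float64(0.0037524614241041896))
head [0.4971 0.1968 0.045 ] (array([0.4979, 0.1971, 0.0562]), np.float64(0.00402921545635995))
jar [0.7612 0.0924 0.105 ]
spoonbowl [ 0.4806 -0.3269  0.005 ]
spoonend [ 0.476 -0.452  0.01 ]
tamper [ 0.6235 -0.4088  0.088 ]
pitcher [0.7418 0.003  0.095 ]
cups [0.4715 0.3826 0.21  ]
```

```bash
cat >> h.py <<'E'
def go(pos,yaw=None):
    """print shift (tool axes) and turn (6-deg units) still needed, tool straight down, tool x at yaw deg"""
    s=r.sense(); R=np.array(s["ee_rot"]); p=np.array(s["tcp_pos"])
    if yaw is not None:
        a=np.radians(yaw); Rt=np.c_[[np.cos(a),np.sin(a),0],[np.sin(a),-np.cos(a),0],[0,0,-1]]
        w=cv2.Rodrigues(R.T@Rt)[0].ravel()/np.radians(6)
    else: w=None
    print("turn",w,"shift",R.T@(np.array(pos)-p),"shift-in-target-frame",None if yaw is None else Rt.T@(np.array(pos)-p),"t",s["time_s"],"p",p,"j",s["joints"].round(1),"F",s["wrist_force"].round(1),"w",round(s["gripper_width"]*.087,4),"gf",s["gripper_force"])
np.set_printoptions(precision=4,suppress=True)
E
python3 -m handwheel '[[[0,0,0,0,0,-0.04,0.087],[0,0,0,0,0,-0.04,0.087],[0,0,0,0,0,-0.03,0.087],[0,0,0,-0.0266,0.0337,0,0.087],[0,0,0,-0.0266,0.0337,0,0.087],[0,0,0,-0.0266,0.0337,0,0.087],[0,0,0,-0.0266,0.0337,0,0.087],[0,0,0,-0.0266,0.0337,0,0.087],[0,0,0,-0.0266,0.0337,0,0.087]]]'
python3 -c "
from h import *
go([.498,.195,.3],84.5)"
```

```text
time_s: 1.0
tcp_pos: [0.2727, -0.3586, 0.3052]
ee_rot: [[-0.959, -0.282, -0.0], [-0.282, 0.959, 0.001], [0.0, 0.001, -1.0]]
wrist_force: [1.5, -0.1, 0.0]
gripper_width: 1.003
gripper_force: 0.0
turn [ 0.0028 -0.0072 18.6509] shift [-0.3724  0.4674  0.0055] shift-in-target-frame [0.5726 0.1712 0.0052] t 1.0 p [ 0.2727 -0.3586  0.3052] j [-32.    0.9 -11.   -0.  -78.2 -41.6] F [ 1.5 -0.1  0. ] w 0.0873 gf 0.0
```

```bash
python3 -m handwheel '[[[0,0,0,-0.031,0.039,0,0.087],[0,0,0,-0.031,0.039,0,0.087],[0,0,0,-0.031,0.039,0,0.087],[0,0,0,-0.031,0.039,0,0.087],[0,0,0,-0.031,0.039,0,0.087],[0,0,0,-0.031,0.039,0,0.087],[0,0,0,-0.031,0.039,0,0.087],[0,0,0,-0.031,0.039,0,0.087],[0,0,0,-0.031,0.039,0,0.087],[0,0,0,-0.031,0.039,0,0.087],[0,0,0,-0.031,0.039,0,0.087],[0,0,0,-0.031,0.039,0,0.087]]]'
python3 -m handwheel '[[[0,0,-1.4,0,0,0,0.087],[0,0,-1.4,0,0,0,0.087],[0,0,-1.4,0,0,0,0.087],[0,0,-1.4,0,0,0,0.087],[0,0,-1.4,0,0,0,0.087],[0,0,-1.4,0,0,0,0.087],[0,0,-1.4,0,0,0,0.087],[0,0,-1.4,0,0,0,0.087],[0,0,-1.4,0,0,0,0.087],[0,0,-1.4,0,0,0,0.087],[0,0,-1.4,0,0,0,0.087],[0,0,-1.4,0,0,0,0.087]]]' >/dev/null
python3 -m handwheel '[[[0,0,-1.4,0,0,0,0.087],[0,0,-1.4,0,0,0,0.087],[0,0,-1.4,0,0,0,0.087],[0,0,-1.4,0,0,0,0.087],[0,0,-1.4,0,0,0,0.087],[0,0,-1.4,0,0,0,0.087],[0,0,-1.4,0,0,0,0.087],[0,0,-1.4,0,0,0,0.087],[0,0,-1.4,0,0,0,0.087],[0,0,-1.4,0,0,0,0.087],[0,0,-1.4,0,0,0,0.087],[0,0,-1.4,0,0,0,0.087]]]'
python3 -c "
from h import *
go([.498,.195,.3],84.5)"
```

```text
time_s: 2.2
tcp_pos: [0.4972, 0.1958, 0.3054]
ee_rot: [[-0.959, -0.283, -0.0], [-0.283, 0.959, -0.0], [0.001, -0.0, -1.0]]
wrist_force: [0.2, -1.1, 0.6]
gripper_width: 0.997
gripper_force: 0.0
time_s: 4.6
tcp_pos: [0.4968, 0.1937, 0.3051]
ee_rot: [[0.784, 0.621, -0.001], [0.621, -0.784, -0.0], [-0.001, -0.0, -1.0]]
wrist_force: [-0.1, 0.1, 0.4]
gripper_width: 0.997
gripper_force: 0.0
turn [-0.0071  0.0087 -7.6877] shift [ 0.0018 -0.0003  0.0051] shift-in-target-frame [0.0015 0.001  0.0051] t 4.6 p [0.4968 0.1937 0.3051] j [ 38.7   9.7  -1.1  -0.  -79.3  89.7] F [-0.1  0.1  0.4] w 0.0868 gf 0.0
```

```bash
python3 -m handwheel '[[[0,0,-1.28,0,0,0,0.087],[0,0,-1.28,0,0,0,0.087],[0,0,-1.28,0,0,0,0.087],[0,0,-1.28,0,0,0,0.087],[0,0,-1.28,0,0,0,0.087],[0,0,-1.29,0,0,0,0.087],[0,0,0,0,0,0.03,0.087],[0,0,0,0,0,0.03,0.087],[0,0,0,0,0,0.03,0.087],[0,0,0,0,0,0,0.087]]]' >/dev/null
python3 - <<'E'
from h import *
go([.498,.196,.2],84.5)
C=cal("wrist"); save(cams.capture("wrist"),"pics/w1.png")
for z in(.0,.045): print(proj(C,[.498,.196,z]))
E
```

```text
turn [-0.0821  0.0573 -0.0617] shift [0.0043 0.0035 0.011 ] shift-in-target-frame [0.0042 0.0035 0.011 ] t 5.6 p [0.4942 0.1921 0.211 ] j [ 38.7  12.5 -10.9  -0.1 -67.2 135.5] F [ 0.4 -0.1 -0.7] w 0.0875 gf 0.0
[320.3081 206.0419]
[320.4376 214.7353]
```

View pics/w1.png

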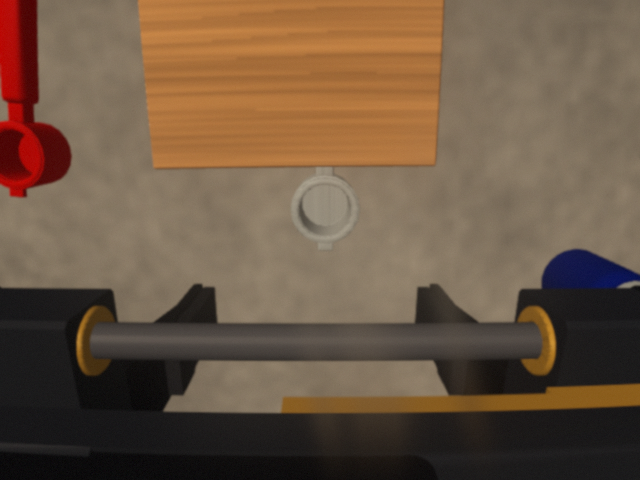

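The head is centred at about (324,208), with its neck up at (324,172) and lug at (325,244), so it is aligned with the tool. The board edge runs level at row ~166, and the red look-alike is at (20,155), well off the path.

```bash
python3 - <<'E'
from h import *
C=cal("wrist"); h=plane(C,(324.3,208),.045); print("head",h)
n=plane(C,(324,172),.03); l=plane(C,(324.5,244),.035); d=n-l; print("handle yaw",np.degrees(np.arctan2(d[1],d[0])))
print("rim dia",plane(C,(291,208),.045)-plane(C,(358,208),.045), "board edge",plane(C,(155,167),.085),plane(C,(435,164),.085))
h[2]=.017; go(h,84.5)
E
```

```text
head [0.5048 0.2023 0.045 ]
handle yaw 84.83810427113147
rim dia [-0.0595  0.006   0.    ] board edge [0.3763 0.2553 0.085 ] [0.5935 0.2353 0.085 ]
turn [-0.0343  0.0339 -0.0542] shift [0.0109 0.0084 0.1969] shift-in-target-frame [0.0102 0.0078 0.197 ] t 5.65 p [0.4961 0.1929 0.214 ] j [ 38.7  12.4 -10.6   0.  -67.3 135.5] F [ 0.9 -1.2  1.1] w 0.087 gf 0.0
```

```bash
python3 -m handwheel '[[[0,0,0,0.01,0.006,0.03,0.087],[0,0,0,0,0,0,0.087],[0,0,0,0,0,0,0.087],[0,0,0,0,0,0,0.087]]]' >/dev/null; python3 - <<'E'
from h import *
C=cal("wrist"); im=cams.capture("wrist"); g=cv2.medianBlur(cv2.cvtColor(im,cv2.COLOR_RGB2GRAY),3)
pr=proj(C,[.502,.2,.045]); x0,y0=int(pr[0]-60),int(pr[1]-60)
c=cv2.HoughCircles(g[max(y0,0):y0+120,x0:x0+120],cv2.HOUGH_GRADIENT,1.2,20,param1=80,param2=18,minRadius=26,maxRadius=50)
print(pr)
for u,v,R in c[0][:3]:
    uv=(u+x0,v+max(y0,0)); print(uv,R,plane(C,uv,.045),"R mm",np.linalg.norm(plane(C,uv,.045)-plane(C,(uv[0]+R,uv[1]),.045)))
t=cams.capture("top"); save(t,"pics/top1.png"); save(im,"pics/w2.png")
go([.502,.2,.017],84.5)
E
```

```text
[311.3739 230.6908]
(np.float32(310.4), np.float32(228.2)) 35.239998 [0.5014 0.2022 0.045 ] R mm 0.029549155366084226
turn [ 0.0219 -0.0166 -0.0537] shift [-0.0039 -0.0027  0.1704] shift-in-target-frame [-0.0036 -0.0024  0.1704] t 6.15 p [0.5047 0.2033 0.1874] j [ 39.   14.5 -11.9   0.  -63.5 135.1] F [-0.6 -0.7  0.7] w 0.0869 gf 0.0
```

```bash
python3 -m handwheel '[[[0,0,0,-0.0046,-0.0033,0.03,0.087],[0,0,0,0,0,0.03,0.087],[0,0,0,0,0,0.03,0.087],[0,0,0,0,0,0.025,0.087],[0,0,0,0,0,0.02,0.087],[0,0,0,0,0,0.015,0.087],[0,0,0,0,0,0.01,0.087],[0,0,0,0,0,0,0.087],[0,0,0,0,0,0,0.087]]]'
python3 -c "
from h import *
go([.501,.199,.019],84.8)"
```

```text
time_s: 7.05
tcp_pos: [0.501, 0.1992, 0.0265]
ee_rot: [[0.101, 0.995, 0.001], [0.995, -0.101, 0.001], [0.001, 0.001, -1.0]]
wrist_force: [-0.3, 1.0, -0.5]
gripper_width: 1.001
gripper_force: 0.0
turn [ 0.012  -0.0076 -0.1017] shift [-0.0002 -0.      0.0075] shift-in-target-frame [-0.0002  0.      0.0075] t 7.05 p [0.501  0.1992 0.0265] j [ 38.9  24.5 -23.9   0.  -41.6 135.2] F [-0.3  1.  -0.5] w 0.0871 gf 0.0
```

```bash
python3 -m handwheel '[[[0,0,0,0,0,0.007,0.087],[0,0,0,0,0,0,0.06],[0,0,0,0,0,0,0.04],[0,0,0,0,0,0,0.04],[0,0,0,0,0,0,0.04],[0,0,0,0,0,0,0.04],[0,0,0,0,0,0,0.04]]]'
python3 -c "
from h import *
go([.501,.199,.019],84.8)"
```

```text
time_s: 7.75
tcp_pos: [0.501, 0.1991, 0.019]
ee_rot: [[0.101, 0.995, 0.001], [0.995, -0.101, 0.001], [0.001, 0.001, -1.0]]
wrist_force: [1.2, -1.2, -0.2]
gripper_width: 0.651
gripper_force: 30.0
turn [ 0.0122 -0.0063 -0.1028] shift [-0.0001 -0.      0.    ] shift-in-target-frame [-0.0001 -0.      0.    ] t 7.75 p [0.501  0.1991 0.019 ] j [ 38.9  25.1 -24.3   0.  -40.6 135.2] F [ 1.2 -1.2 -0.2] w 0.0566 gf 30.00068575143814
```

```bash
python3 - <<'E'
from h import *
w=cams.capture("wrist")
C=cal("side");im=cams.capture("side"); p=proj(C,[.501,.199,.03]).astype(int); print(p)
a=cv2.resize(w[150:450,120:520],(400,300)); b=cv2.resize(im[p[1]-60:p[1]+60,p[0]-80:p[0]+80],(400,300),interpolation=2)
save(np.hstack([a,b]),"pics/g1.png")
E
```

```text
[294 297]
```

View pics/g1.png

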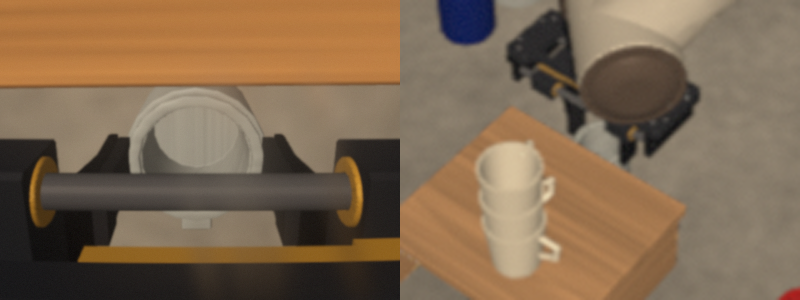

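```bash
python3 - <<'E'
from h import *
C=cal("wrist")
for z in(.045,.05): print(plane(C,(317,150+152),z), plane(C,(317-67,302),z)-plane(C,(317+67,302),z))
print(proj(C,[.501,.199,.045]))
E
```

```text
[0.5025 0.2022 0.045 ] [-0.0578  0.0059  0.    ]
[0.5027 0.2043 0.05  ] [-0.056   0.0057  0.    ]
[314.3522 309.1662]
```

The crops show the head gripped and centred within ~3 mm, clear of the board. I draw it straight out 125 mm.

```bash
python3 -m handwheel '[[[0,0,0,-0.005,0,0,0.04],[0,0,0,-0.012,0,0,0.04],[0,0,0,-0.015,0,0,0.04],[0,0,0,-0.015,0,0,0.04],[0,0,0,-0.015,0,0,0.04],[0,0,0,-0.015,0,0,0.04],[0,0,0,-0.015,0,0,0.04],[0,0,0,-0.015,0,0,0.04],[0,0,0,-0.015,0,0,0.04],[0,0,0,-0.013,0,0,0.04],[0,0,0,-0.005,0,0,0.04],[0,0,0,0,0,0,0.04]]]'
python3 -m handwheel '[[[0,0,0,0,0,0,0.087],[0,0,0,0,0,0,0.087],[0,0,0,0,0,0,0.087],[0,0,0,0,0,-0.02,0.087],[0,0,0,0,0,-0.04,0.087],[0,0,0,0,0,-0.04,0.087],[0,0,0,-0.02,0,-0.04,0.087],[0,0,0,-0.02,0,0,0.087],[0,0,0,0,0,0,0.087],[0,0,0,0,0,0,0.087],[0,0,0,0,0,0,0.087]]]'
python3 - <<'E'
from h import *
C=cal("wrist"); save(cams.capture("wrist"),"pics/w3.png"); print(cal("wrist")[3]-C[3])
import pickle; pickle.dump(C,open("c3.pkl","wb"))
go([.5,.15,.019],84.8)
E
```

```text
time_s: 9.05
tcp_pos: [0.4908, 0.0614, 0.0258]
ee_rot: [[0.099, 0.995, 0.011], [0.995, -0.099, 0.004], [0.005, 0.011, -1.0]]
wrist_force: [-10.3, 11.0, 44.8]
gripper_width: 0.66
gripper_force: 42.5
time_s: 10.15
tcp_pos: [0.481, 0.0194, 0.1571]
ee_rot: [[0.102, 0.995, -0.004], [0.995, -0.102, -0.001], [-0.002, -0.003, -1.0]]
wrist_force: [-0.0, -0.1, 0.2]
gripper_width: 1.0
gripper_force: 0.0
[-0.0003  0.0001 -0.    ]
turn [-0.0286  0.0137 -0.1031] shift [0.1317 0.0058 0.138 ] shift-in-target-frame [0.1315 0.0068 0.1383] t 10.2 p [0.4813 0.0197 0.1573] j [ 21.7  10.1 -22.3  -0.  -57.8 152.5] F [ 0.3  0.7 -0.1] w 0.0868 gf 0.0
```

View pics/w3.png

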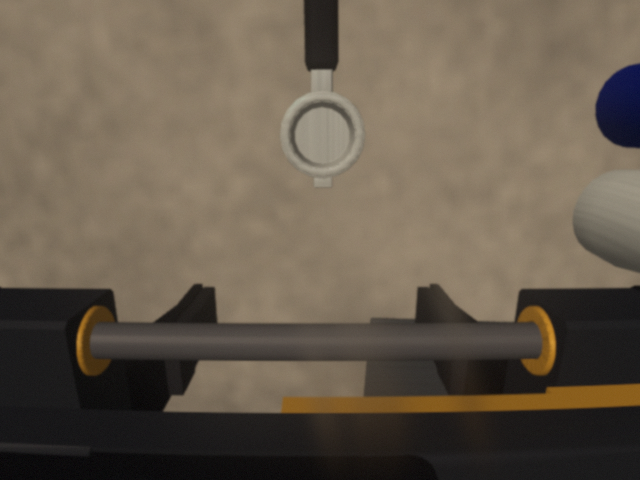

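```bash
python3 - <<'E'
from h import *
import pickle; C=pickle.load(open("c3.pkl","rb"))
h=plane(C,(322,134),.046); a=plane(C,(321.5,62),.043); d=h[:2]-plane(C,(322,184),.035)[:2]
e=plane(C,(321,10),.043); n=(e-h)[:2]; yaw=np.degrees(np.arctan2(n[1],n[0])); print(h,"yaw",yaw,"handle start dist",np.linalg.norm((a-h)[:2]),"handle width",plane(C,(305,45),.043)-plane(C,(338,45),.043))
u=n/np.linalg.norm(n); g=np.r_[h[:2]+.08*u,.011]; print(g); go(g,yaw)
E
```

```text
[0.4933 0.0928 0.046 ] yaw 84.81577535248279 handle start dist 0.04903470546942219 handle width [-0.0227  0.0023  0.    ]
[0.5005 0.1725 0.011 ]
turn [-0.0286  0.0137 -0.1057] shift [0.1542 0.0041 0.146 ] shift-in-target-frame [0.1539 0.0053 0.1463] t 10.2 p [0.4813 0.0197 0.1573] j [ 21.7  10.1 -22.3  -0.  -57.8 152.5] F [ 0.3  0.7 -0.1] w 0.0868 gf 0.0
```

```bash
python3 -m handwheel '[[[0,0,-0.1,0.038,0.001,0,0.087],[0,0,0,0.039,0.001,0,0.087],[0,0,0,0.038,0.001,0,0.087],[0,0,0,0.038,0.001,0.03,0.087],[0,0,0,0,0,0.04,0.087],[0,0,0,0,0,0.035,0.087],[0,0,0,0,0,0.025,0.087],[0,0,0,0,0,0.01,0.087],[0,0,0,0,0,0,0.087],[0,0,0,0,0,0,0.087]]]'
python3 -c "
from h import *
go([.5005,.1725,.011],84.8)"
```

```text
time_s: 11.2
tcp_pos: [0.5012, 0.1723, 0.0194]
ee_rot: [[0.091, 0.996, 0.001], [0.996, -0.091, 0.0], [0.001, 0.001, -1.0]]
wrist_force: [-0.3, 0.4, 0.4]
gripper_width: 1.001
gripper_force: 0.0
turn [ 0.0115 -0.0054  0.001 ] shift [ 0.0001 -0.0007  0.0084] shift-in-target-frame [ 0.0001 -0.0007  0.0084] t 11.2 p [0.5012 0.1723 0.0194] j [ 36.5  24.4 -25.5   0.  -40.  138.2] F [-0.3  0.4  0.4] w 0.0871 gf 0.0
```

```bash
python3 -m handwheel '[[[0,0,0,0,-0.0007,0.0084,0.087],[0,0,0,0,0,0,0.06],[0,0,0,0,0,0,0.03],[0,0,0,0,0,0,0.015],[0,0,0,0,0,0,0.015],[0,0,0,0,0,0,0.015],[0,0,0,0,0,0,0.015],[0,0,0,0,0,0,0.015]]]'
python3 -m handwheel '[[[0,0,0,-0.01,0,-0.004,0.015],[0,0,0,-0.02,0,-0.005,0.015],[0,0,0,-0.02,0,-0.005,0.015],[0,0,0,-0.02,0,-0.01,0.015],[0,0,0,0,0,-0.04,0.015],[0,0,0,0,0,-0.04,0.015],[0,0,0,0,0,-0.04,0.015],[0,0,0,0,0,0,0.015],[0,0,0,0,0,0,0.015]]]'
python3 -c "
from h import *
go([.4858,-.1313,.16],172)
C=cal('wrist'); save(cams.capture('wrist'),'pics/w4.png')"
```

```text
time_s: 12.0
tcp_pos: [0.4997, 0.1718, 0.0103]
ee_rot: [[0.091, 0.996, 0.0], [0.996, -0.091, -0.0], [0.0, 0.0, -1.0]]
wrist_force: [-0.7, -0.8, -0.4]
gripper_width: 0.449
gripper_force: 0.0
time_s: 12.9
tcp_pos: [0.4933, 0.1018, 0.1552]
ee_rot: [[0.092, 0.996, 0.002], [0.996, -0.092, 0.002], [0.002, 0.002, -1.0]]
wrist_force: [-0.5, 0.0, -0.6]
gripper_width: 0.17
gripper_force: 0.0
turn [  0.0253  -0.0015 -14.5443] shift [-0.2328  0.014  -0.0051] shift-in-target-frame [-0.0251 -0.2319 -0.0048] t 12.9 p [0.4933 0.1018 0.1552] j [ 30.1  12.2 -19.9  -0.  -57.8 144.6] F [-0.5  0.  -0.6] w 0.0148 gf 0.0
```

View pics/w4.png

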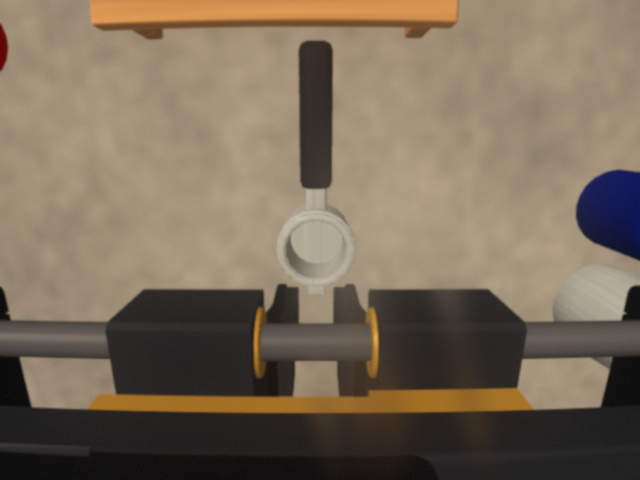

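The picture shows the fingers hadn't finished closing, so the lift came up empty. The portafilter still stands, with its head at (316,247) and handle running up to (315,42). I re-measure and regrasp with more closing time.

```bash
python3 - <<'E'
from h import *
C=cal("wrist")
h=plane(C,(316,247),.046); e=plane(C,(315.5,60),.043); n=(e-h)[:2]; yaw=np.degrees(np.arctan2(n[1],n[0])); u=n/np.linalg.norm(n)
print(h,yaw,"start,end",[np.linalg.norm((plane(C,(316,v),.043)-h)[:2]) for v in(186,42)])
g=np.r_[h[:2]+.08*u,.011]; print(g); go(g,yaw)
E
```

```text
[0.4925 0.0928 0.046 ] 84.92113112816298 start,end [np.float64(0.04583777719670124), np.float64(0.14459170367830299)]
[0.4996 0.1725 0.011 ]
turn [-0.0089 -0.0007 -0.0316] shift [0.0714 0.0006 0.1429] shift-in-target-frame [0.0714 0.0007 0.1429] t 12.95 p [0.4925 0.1015 0.1539] j [ 30.1  12.3 -19.9  -0.  -57.8 144.6] F [ 0.2  0.5 -0.2] w 0.0152 gf 0.0
```

```bash
python3 -m handwheel '[[[0,0,0,0.024,0.0002,0,0.055],[0,0,0,0.024,0.0002,0,0.055],[0,0,0,0.0234,0.0002,0,0.055],[0,0,0,0,0,0.03,0.055],[0,0,0,0,0,0.03,0.055],[0,0,0,0,0,0.03,0.055],[0,0,0,0,0,0.025,0.055],[0,0,0,0,0,0.018,0.055],[0,0,0,0,0,0.01,0.055],[0,0,0,0,0,0,0.055],[0,0,0,0,0,0,0.055]]]'
python3 -m handwheel '[[[0,0,0,0,0,0,0.015],[0,0,0,0,0,0,0.015],[0,0,0,0,0,0,0.015],[0,0,0,0,0,0,0.015],[0,0,0,0,0,0,0.015],[0,0,0,0,0,0,0.015],[0,0,0,0,0,0,0.015],[0,0,0,0,0,0,0.015]]]'
```

```text
time_s: 14.05
tcp_pos: [0.5005, 0.1731, 0.0112]
ee_rot: [[0.091, 0.996, -0.0], [0.996, -0.091, -0.0], [-0.0, -0.0, -1.0]]
wrist_force: [-0.1, -0.1, 0.5]
gripper_width: 0.625
gripper_force: 0.0
time_s: 14.85
tcp_pos: [0.5005, 0.1733, 0.0114]
ee_rot: [[0.091, 0.996, 0.0], [0.996, -0.091, 0.0], [0.0, 0.0, -1.0]]
wrist_force: [-0.7, 0.1, 2.4]
gripper_width: 0.269
gripper_force: 30.0
```

Gripped (23.4 mm, 30 N). Now I pull clear, lift, and turn the long way round.

```bash
python3 -m handwheel '[[[0,0,0,0,0,-0.004,0.015],[0,0,0,-0.015,0,-0.006,0.015],[0,0,0,-0.02,0,-0.01,0.015],[0,0,0,-0.02,0,-0.02,0.015],[0,0,0,-0.02,0,-0.03,0.015],[0,0,0,0,0,-0.035,0.015],[0,0,0,0,0,-0.035,0.015],[0,0,0,0,0,-0.02,0.015],[0,0,0,0,0,0,0.015]]]'
python3 - <<'E'
from h import *
go([.4858,-.1313,.16],172)
E
```

```text
time_s: 15.75
tcp_pos: [0.4949, 0.0984, 0.1742]
ee_rot: [[0.092, 0.996, 0.006], [0.996, -0.092, 0.003], [0.004, 0.006, -1.0]]
wrist_force: [-0.1, -0.5, -3.2]
gripper_width: 0.267
gripper_force: 30.0
turn [  0.0684   0.0134 -14.5428] shift [-0.2297  0.0119  0.0134] shift-in-target-frame [-0.023  -0.2288  0.0142] t 15.75 p [0.4949 0.0984 0.1742] j [ 29.7  11.1 -18.3   0.  -60.2 145. ] F [-0.1 -0.5 -3.2] w 0.0232 gf 29.99669373035431
```

```bash
python3 -m handwheel '[[[0,0,0.6,0,0,0,0.015],[0,0,1.2,0,0,0,0.015],[0,0,1.4,0,0,0,0.015],[0,0,1.4,0,0,0,0.015],[0,0,1.4,0,0,0,0.015],[0,0,1.4,0,0,0,0.015],[0,0,1.4,0,0,0,0.015],[0,0,1.4,0,0,0,0.015],[0,0,1.4,0,0,0,0.015],[0,0,1.4,0,0,0,0.015],[0,0,1.4,0,0,0,0.015],[0,0,1.4,0,0,0,0.015]]]' >/dev/null
python3 -m handwheel '[[[0,0,1.4,0,0,0,0.015],[0,0,1.4,0,0,0,0.015],[0,0,1.4,0,0,0,0.015],[0,0,1.4,0,0,0,0.015],[0,0,1.4,0,0,0,0.015],[0,0,1.4,0,0,0,0.015],[0,0,1.4,0,0,0,0.015],[0,0,1.4,0,0,0,0.015],[0,0,1.4,0,0,0,0.015],[0,0,1.4,0,0,0,0.015],[0,0,1.4,0,0,0,0.015],[0,0,1.4,0,0,0,0.015]]]' >/dev/null
python3 -m handwheel '[[[0,0,1.4,0,0,0,0.015],[0,0,1.4,0,0,0,0.015],[0,0,1.4,0,0,0,0.015],[0,0,1.4,0,0,0,0.015],[0,0,1.4,0,0,0,0.015],[0,0,1.4,0,0,0,0.015],[0,0,1.2,0,0,0,0.015],[0,0,0.6,0,0,0,0.015],[0,0,0,0,0,0,0.015]]]'
python3 - <<'E'
from h import *
go([.46,-.1277,.16],172)
E
```

```text
time_s: 19.05
tcp_pos: [0.4917, 0.0975, 0.1689]
ee_rot: [[-0.99, -0.138, -0.005], [-0.138, 0.99, -0.002], [0.005, -0.001, -1.0]]
wrist_force: [-0.0, -1.0, -3.7]
gripper_width: 0.263
gripper_force: 30.0
turn [-0.0174 -0.0495  2.6567] shift [ 0.0624 -0.2186  0.0094] shift-in-target-frame [ 0.     -0.2274  0.0089] t 19.05 p [0.4917 0.0975 0.1689] j [  29.8   11.5  -18.7   -0.1  -60.2 -111.8] F [-0.  -1.  -3.7] w 0.0229 gf 29.995566308498383
```

```bash
python3 -m handwheel '[[[0,0,1.3,0,0,0,0.015],[0,0,1.36,0,0,0,0.015],[0,0,0,0.006,-0.015,0,0.015],[0,0,0,0.011,-0.03,0,0.015],[0,0,0,0.011,-0.03,0,0.015],[0,0,0,0.011,-0.03,0,0.015],[0,0,0,0.011,-0.03,0,0.015],[0,0,0,0.011,-0.03,0,0.015],[0,0,0,0.008,-0.03,0,0.015],[0,0,0,0.005,-0.0225,0,0.015],[0,0,0,0,-0.01,0,0.015],[0,0,0,0,0,0,0.015]]]'
python3 - <<'E'
from h import *
go([.3868,-.1175,.045],172)
t=cams.capture("top"); s=cams.capture("side")
T=cal("top");S=cal("side"); print(proj(T,[.465,-.128,.2]),proj(S,[.565,-.1425,.1]))
save(t,"pics/top2.png");save(s,"pics/side2.png")
a=cv2.resize(t[160:280,340:500],(400,300),interpolation=2);b=cv2.resize(s[130:280,280:480],(400,300),interpolation=2)
save(np.hstack([a,b]),"pics/ts2.png")
E
```

```text
time_s: 20.25
tcp_pos: [0.3875, -0.1176, 0.1707]
ee_rot: [[-0.99, 0.14, -0.001], [0.14, 0.99, 0.0], [0.001, -0.0, -1.0]]
wrist_force: [-0.5, 1.0, -2.6]
gripper_width: 0.267
gripper_force: 30.0
turn [-0.0009 -0.013  -0.0047] shift [0.0005 0.     0.1257] shift-in-target-frame [0.0007 0.     0.1257] t 20.25 p [ 0.3875 -0.1176  0.1707] j [   6.3    1.4  -30.3   -0.   -58.4 -104.4] F [-0.5  1.  -2.6] w 0.0232 gf 29.995469748973846
[405.0694 248.9365] [337.0194 200.1512]
```

View pics/ts2.png

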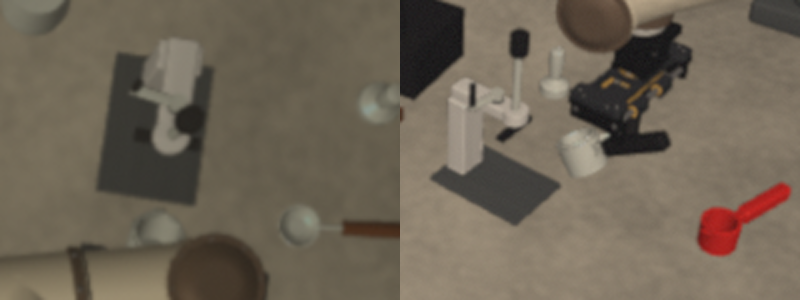

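```bash
python3 - <<'E'
from h import *
S=cal("side"); s=cv2.imread("pics/side2.png")[:,:,::-1].copy()
u=np.array([-.990,.139]); 
x0,y0=345,170; b=np.ascontiguousarray(cv2.resize(s[y0:y0+60,x0:x0+80],(800,600),interpolation=2))
g=np.array([.3875,-.1176]); bz=.1707-.011
for d,z in((-80,0),(-80,.045),(-34,.03),(70,.03),(70,.043),(70,.017)):
    q=proj(S,[*(g+u*d/1000),bz+z]); q=((q-[x0-.5,y0-.5])*10).astype(int); cv2.circle(b,tuple(int(v) for v in q),5,(0,255,0),2)
save(b,"pics/s2z.png")
E
```

```text
(no output)
```

View pics/s2z.png

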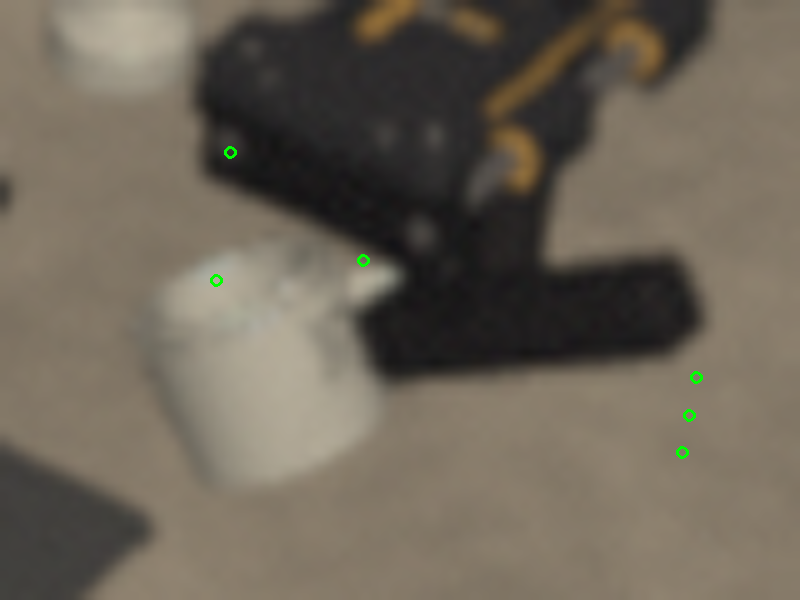

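The zoom shows the held portafilter has drooped head-down: bowl at (260,370), handle end up at (690,300), against the level projections in green. I measure the droop and level it by tilting the tool.

```bash
python3 - <<'E'
from h import *
S=cal("side"); u=np.array([-.990,.139,0]); nrm=np.array([.139,.990,0]); g=np.array([.3875,-.1176,.1707+.019])
def vp(z,off):
    o,d=ray(S,(345-.5+z[0]/10,170-.5+z[1]/10)); P=o+d*((g+nrm*off-o)@nrm)/(d@nrm); return np.array([(P-g)@u,P[2]-g[2]])
a=vp((685,347),.012);b=vp((380,378),.012); print(a,b,np.degrees(np.arctan2(*(a-b)[::-1])),np.linalg.norm(a-b))
a=vp((685,258),.012);print("top end",a)
E
```

```text
[0.0706 0.0309] [-0.0176 -0.0256] 32.63521994823718 0.10469404931107487
top end [0.066 0.058]
```

```bash
python3 -m handwheel '[[[0,-0.6,0,0,0,0,0.015],[0,-0.9,0,0,0,0,0.015],[0,-0.9,0,0,0,0,0.015],[0,-0.9,0,0,0,0,0.015],[0,-0.9,0,0,0,0,0.015],[0,-0.8,0,0,0,0,0.015],[0,-0.4,0,0,0,0,0.015],[0,0,0,0,0,0,0.015],[0,0,0,0,0,0,0.015]]]'
python3 - <<'E'
from h import *
go([.3868,-.1175,.045],172)
s=cams.capture("side"); save(s,"pics/side3.png")
t=cams.capture("top"); save(t,"pics/top3.png")
b=cv2.resize(s[150:240,310:430],(800,600),interpolation=2); save(b,"pics/s3z.png")
E
```

```text
time_s: 21.25
tcp_pos: [0.3908, -0.1222, 0.1797]
ee_rot: [[-0.844, 0.135, 0.518], [0.119, 0.991, -0.065], [-0.522, 0.007, -0.853]]
wrist_force: [0.3, 0.2, -3.3]
gripper_width: 0.262
gripper_force: 30.1
turn [0.0716 5.2498 0.02  ] shift [0.0743 0.0033 0.1125] shift-in-target-frame [0.0046 0.0041 0.1347] t 21.25 p [ 0.3908 -0.1222  0.1797] j [   9.9  -16.5  -61.3   31.2  -17.2 -135.5] F [ 0.3  0.2 -3.3] w 0.0228 gf 30.073841262665155
```

View pics/s3z.png

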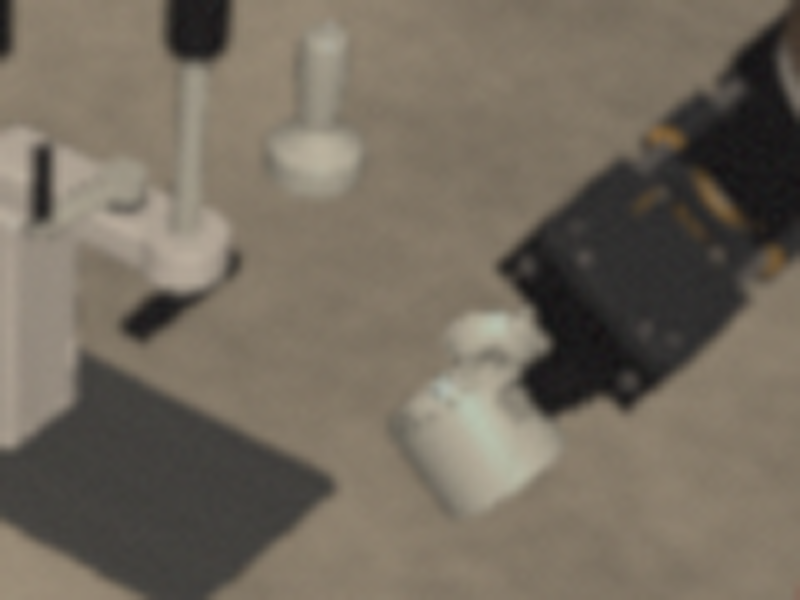

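The bowl at (470,450) is now even more tilted: it slipped further in the pads while the tool tilted, as gravity torque at 80 mm is too much for the grip. I'll straighten the tool, press it level on the free counter before the stand, and regrasp nearer the head.

```bash
python3 -m handwheel '[[[0,0.6,0,0,0,0,0.015],[0,0.9,0,0,0,0,0.015],[0,0.9,0,0,0,0,0.015],[0,0.9,0,0,0,0,0.015],[0,0.9,0,0,0,0,0.015],[0,0.7,0,0,0,0,0.015],[0,0.35,0,0,0,0,0.015],[0,0,0,0,0,0,0.015],[0,0,0,0,0,0,0.015]]]'
python3 - <<'E'
from h import *
go([.367,-.1147,.011],172)
s=cams.capture("side"); save(s,"pics/side4.png")
E
```

```text
time_s: 22.25
tcp_pos: [0.3917, -0.1216, 0.18]
ee_rot: [[-0.991, 0.134, 0.003], [0.134, 0.991, 0.007], [-0.002, 0.008, -1.0]]
wrist_force: [-0.1, 0.7, -2.5]
gripper_width: 0.262
gripper_force: 30.0
turn [0.072  0.0197 0.0469] shift [0.0258 0.0023 0.169 ] shift-in-target-frame [0.0255 0.0034 0.169 ] t 22.25 p [ 0.3917 -0.1216  0.18  ] j [   5.3    1.3  -28.7   -0.5  -59.8 -102.8] F [-0.1  0.7 -2.5] w 0.0228 gf 29.954596487805247
```

```bash
python3 - <<'E'
from h import *
M=[];
for i in range(6):
    w=cams.capture("wrist"); s=r.sense(); M.append(np.r_[s["moment"],s["wrist_force"]])
print("moment/force",np.mean(M,0))
save(w,"pics/w5.png")
g=w.max(2).astype(int)
print("col prof",[int(v) for v in g[0:330:10,316]])
c=cams.get_calibration("wrist"); T=c["T_tool_cam"]; K=c["camera_matrix"]; d=np.array([c["k1"],0,0,0,0.])
Rt=T[:3,:3]; rv=cv2.Rodrigues(Rt.T)[0]; tv=-Rt.T@T[:3,3]
for dr in (0,20,30,40,50,60,70,80,90):
    a=np.radians(dr); q=[]
    for x,h in((.07,.013),(.07,-.013),(-.034,.013)):
        X=x*np.cos(a)-h*np.sin(a); Z=x*np.sin(a)+h*np.cos(a)  # handle end up
        q.append(cv2.projectPoints(np.array([[X,0,-.019-Z]]),rv,tv,K,d)[0].ravel().round(0))
    print(dr,q)
E
```

```text
moment/force [-0.0634 -0.0551  0.0034 -0.3239 -0.2092 -2.8892]
col prof [181, 178, 176, 170, 174, 171, 168, 171, 173, 173, 180, 183, 182, 176, 173, 181, 176, 178, 176, 176, 175, 215, 210, 209, 60, 60, 59, 57, 50, 49, 46, 43, 41]
0 [array([314., 140.]), array([314., 139.]), array([314., 382.])]
20 [array([313., 168.]), array([314., 139.]), array([314., 371.])]
30 [array([313., 194.]), array([313., 149.]), array([314., 363.])]
40 [array([313., 229.]), array([313., 166.]), array([314., 354.])]
50 [array([313., 270.]), array([313., 191.]), array([314., 344.])]
60 [array([313., 315.]), array([313., 225.]), array([314., 333.])]
70 [array([313., 360.]), array([313., 266.]), array([314., 321.])]
80 [array([313., 400.]), array([313., 310.]), array([314., 310.])]
90 [array([313., 433.]), array([313., 355.]), array([314., 298.])]
```

```bash
python3 -m handwheel '[[[0,0,0,-0.01,0.003,0.015,0.015],[0,0,0,-0.015,0,0.02,0.015],[0,0,0,-0.015,0,0.02,0.015],[0,0,0,-0.012,0,0.015,0.015],[0,0,0,-0.005,0,0.004,0.015],[0,0,0,0,0,0,0.015],[0,0,0,0,0,0.005,0.015],[0,0,0,0,0,0.005,0.015],[0,0,0,0,0,0,0.015]]]'
python3 - <<'E'
from h import *
go([.372,-.1154,.011],172)
E
```

```text
time_s: 23.5
tcp_pos: [0.4485, -0.1259, 0.0971]
ee_rot: [[-0.991, 0.135, 0.004], [0.135, 0.991, 0.007], [-0.003, 0.008, -1.0]]
wrist_force: [-0.7, -0.4, -3.1]
gripper_width: 0.258
gripper_force: 30.0
turn [0.0722 0.0277 0.0445] shift [ 0.0775 -0.0005  0.0859] shift-in-target-frame [ 0.0772 -0.0002  0.0861] t 23.5 p [ 0.4485 -0.1259  0.0971] j [   4.1   12.6  -29.1   -0.5  -48.1 -101.5] F [-0.7 -0.4 -3.1] w 0.0225 gf 29.950573900714517
```

```bash
python3 -m handwheel '[[[0,0,0,0,0,0.006,0.015],[0,0,0,0.0113,0,0.0041,0.015],[0,0,0,0.0109,0,0.0053,0.015],[0,0,0,0.0102,0,0.0064,0.015],[0,0,0,0.0094,0,0.0074,0.015]]]'
python3 -m handwheel '[[[0,0,0,0.0087,0,0.0084,0.015],[0,0,0,0.0077,0,0.0092,0.015]]]'
python3 -m handwheel '[[[0,0,0,0.0068,0,0.01,0.015],[0,0,0,0.0056,0,0.0106,0.015]]]'
```

```text
time_s: 24.0
tcp_pos: [0.4218, -0.1213, 0.079]
ee_rot: [[-0.991, 0.126, 0.034], [0.126, 0.992, 0.002], [-0.034, 0.006, -0.999]]
wrist_force: [-4.0, 0.0, 44.5]
gripper_width: 0.263
gripper_force: 30.2
time_s: 24.2
tcp_pos: [0.3938, -0.1187, 0.0564]
ee_rot: [[-0.991, 0.131, 0.009], [0.131, 0.991, 0.004], [-0.009, 0.005, -1.0]]
wrist_force: [-16.3, 2.0, 39.1]
gripper_width: 0.261
gripper_force: 30.1
time_s: 24.4
tcp_pos: [0.3752, -0.1165, 0.0306]
ee_rot: [[-0.991, 0.135, -0.001], [0.135, 0.991, 0.007], [0.002, 0.006, -1.0]]
wrist_force: [-4.2, 0.9, 4.6]
gripper_width: 0.257
gripper_force: 30.0
```

```bash
python3 -m handwheel '[[[0,0,0,0.0039,0,0.008,0.015],[0,0,0,0.002,0,0.007,0.015],[0,0,0,0,0,0.004,0.015],[0,0,0,0,0,0,0.015]]]'
python3 - <<'E'
from h import *
go([.372,-.1154,.011],172)
S=cal("side");im=cams.capture("side");save(im,"pics/side5.png");t=cams.capture("top");save(t,"pics/top5.png")
u=np.array([-.99,.135]);g=np.array(r.sense()["tcp_pos"])[:2]
h=g-.08*u
for d,z in((0,.0),(0,.047),(.031,.02),(-.031,.02)): 
    p=proj(S,[h[0]-d*u[0],h[1]-d*u[1],z]); print(p,im[int(p[1]),int(p[0])])
# column profile through head centre in side and top
p=proj(S,[*h,.02]).astype(int); print([int(v) for v in im[p[1]-30:p[1]+30:2,p[0]].max(1)]); print([int(v) for v in im[p[1],p[0]-40:p[0]+40:3].max(1)])
E
```

```text
time_s: 24.8
tcp_pos: [0.3719, -0.1153, 0.0111]
ee_rot: [[-0.991, 0.134, -0.001], [0.134, 0.991, 0.006], [0.002, 0.006, -1.0]]
wrist_force: [-9.3, 1.9, 20.8]
gripper_width: 0.258
gripper_force: 30.0
turn [ 0.0571 -0.0152  0.0515] shift [-0.0001 -0.0001  0.0001] shift-in-target-frame [-0.0001 -0.0001  0.0001] t 24.8 p [ 0.3719 -0.1153  0.0111] j [   6.7   14.5  -44.7   -0.7  -30.9 -103.8] F [-9.3  1.9 20.8] w 0.0225 gf 30.01839905977249
[365.6169 241.4454] [132 120 104]
[366.9837 229.7651] [39 36 36]
[357.7079 232.1427] [140 127 109]
[374.8175 240.9972] [65 61 55]
[73, 63, 66, 104, 131, 135, 133, 133, 135, 106, 59, 47, 37, 53, 49, 70, 121, 118, 113, 110, 115, 130, 145, 142, 142, 144, 144, 142, 142, 140]
[83, 67, 66, 66, 65, 65, 72, 123, 132, 135, 136, 133, 135, 104, 32, 24, 29, 29, 35, 43, 46, 43, 81, 119, 86, 123, 124]
```

```bash
python3 -m handwheel '[[[0,0,0,0,0,-0.001,0.05],[0,0,0,0,0,0,0.055],[0,0,0,0,0,0,0.055],[0,0,0,0,0,0,0.055],[0,0,0,0,0,-0.03,0.055],[0,0,0,0,0,-0.04,0.055],[0,0,0,-0.02,0,-0.04,0.055],[0,0,0,-0.03,0,-0.034,0.055],[0,0,0,-0.03,0,0,0.055],[0,0,0,0,0,0,0.055],[0,0,0,0,0,0,0.055],[0,0,0,0,0,0,0.055]]]'
python3 - <<'E'
from h import *
C=cal("wrist"); w=cams.capture("wrist"); save(w,"pics/w6.png")
g=cv2.medianBlur(cv2.cvtColor(w,cv2.COLOR_RGB2GRAY),3)
x0,y0=240,150
c=cv2.HoughCircles(g[y0:y0+160,x0:x0+160],cv2.HOUGH_GRADIENT,1.2,20,param1=80,param2=18,minRadius=26,maxRadius=55)
if c is not None:
  for u,v,R in c[0][:3]:
    uv=(u+x0,v+y0); h=plane(C,uv,.046); print(uv,R,h,"R",np.linalg.norm(h-plane(C,(uv[0]+R,uv[1]),.046)))
m=((w.max(2)<70)*255).astype(np.uint8); m[275:]=0
n,l,st,ce=cv2.connectedComponentsWithStats(m)
for i in range(1,n):
    if st[i,4]>300:
        cc=cv2.findContours((l==i).astype(np.uint8),0,1)[0][0]; rc=cv2.minAreaRect(cc); b=cv2.boxPoints(rc)
        P=[plane(C,p,.043)[:2] for p in b]; print(st[i],rc,"\n",np.array(P))
go([.37,-.12,.011],172)
E
```

```text
time_s: 26.1
tcp_pos: [0.4512, -0.1268, 0.155]
ee_rot: [[-0.991, 0.135, 0.002], [0.135, 0.991, 0.007], [-0.001, 0.007, -1.0]]
wrist_force: [0.5, 1.0, 0.5]
gripper_width: 0.631
gripper_force: 0.0
(np.float32(316.2), np.float32(187.8)) 31.04 [ 0.4172 -0.12    0.046 ] R 0.02280214105611191
[ 300    0   33  123 3953] ((316.0, 61.0), (122.0, 32.0), 90.0) 
 [[ 0.2901 -0.1139]
 [ 0.2929 -0.0925]
 [ 0.3724 -0.1026]
 [ 0.3694 -0.1252]]
turn [0.0694 0.0165 0.046 ] shift [ 0.0817 -0.0053  0.144 ] shift-in-target-frame [ 0.0814 -0.0046  0.1442] t 26.15 p [ 0.4513 -0.1268  0.1552] j [   3.9    8.9  -24.    -0.5  -56.9 -101.4] F [-0.2 -0.7  0.7] w 0.0553 gf 0.0
```

```bash
python3 -m handwheel '[[[0,0,0,0.02,0.0009,0,0.055],[0,0,0,0.03,0.001,0,0.055],[0,0,0,0.03,0,0.02,0.055],[0,0,0,0.0208,0,0.03,0.055],[0,0,0,0,0,0.04,0.055],[0,0,0,0,0,0.03,0.055],[0,0,0,0,0,0.018,0.055],[0,0,0,0,0,0.006,0.055],[0,0,0,0,0,0,0.055],[0,0,0,0,0,0,0.055]]]'
python3 -m handwheel '[[[0,0,0,0,0,0,0.015],[0,0,0,0,0,0,0.015],[0,0,0,0,0,0,0.015],[0,0,0,0,0,0,0.015],[0,0,0,0,0,0,0.015],[0,0,0,0,0,0,0.015],[0,0,0,0,0,0,0.015],[0,0,0,0,0,0,0.015]]]'
python3 -c "
from h import *
go([.565-.066*.99,-.1425+.066*.139,.041],172)"
```

```text
time_s: 27.15
tcp_pos: [0.3542, -0.1104, 0.0123]
ee_rot: [[-0.991, 0.134, 0.006], [0.134, 0.991, 0.007], [-0.005, 0.008, -1.0]]
wrist_force: [0.6, -0.3, -0.7]
gripper_width: 0.635
gripper_force: 0.0
time_s: 27.95
tcp_pos: [0.3533, -0.1105, 0.0116]
ee_rot: [[-0.991, 0.134, 0.004], [0.134, 0.991, 0.007], [-0.003, 0.007, -1.0]]
wrist_force: [-2.1, -0.5, 2.9]
gripper_width: 0.267
gripper_force: 29.9
turn [0.0696 0.0294 0.0457] shift [-0.1482 -0.0027 -0.029 ] shift-in-target-frame [-0.1481 -0.0022 -0.0294] t 27.95 p [ 0.3533 -0.1105  0.0116] j [   7.9   12.7  -47.3   -0.7  -29.6 -105. ] F [-2.1 -0.5  2.9] w 0.0232 gf 29.87827867269516
```

```bash
python3 -m handwheel '[[[0,0,0,0,0,-0.004,0.015],[0,0,0,0,0,-0.006,0.015],[0,0,0,0,0,-0.008,0.015],[0,0,0,0,0,-0.008,0.015],[0,0,0,0,0,-0.006,0.015],[0,0,0,0,0,-0.003,0.015],[0,0,0,0,0,0,0.015]]]'
cat >> h.py <<'E'
def handle_end():
    c=cams.get_calibration("wrist"); C=cal("wrist"); s=r.sense(); w=cams.capture("wrist"); g=w.max(2)
    m=g[:300,300:332].mean(1); return w,C,m
E
python3 - <<'E'
from h import *
w,C,m=handle_end(); print([int(v) for v in m[0:300:8]]); save(w,"pics/w7.png")
M=[]
for i in range(3): cams.capture("top"); s=r.sense(); M.append(np.r_[s["moment"],s["wrist_force"]])
print(np.mean(M,0)); go([.565-.066*.99,-.1425+.066*.139,.041],172)
c=cams.get_calibration("wrist"); T=c["T_tool_cam"]; Rt=T[:3,:3]; rv=cv2.Rodrigues(Rt.T)[0]; tv=-Rt.T@T[:3,3]
for dr in (0,10,20,30):
    a=np.radians(dr)
    print(dr,[cv2.projectPoints(np.array([[x*np.cos(a)-h*np.sin(a),0,-.019-x*np.sin(a)-h*np.cos(a)]]),rv,tv,c["camera_matrix"],np.array([c["k1"],0,0,0,0.]))[0].ravel()[1].round() for x,h in((.084,.013),(.084,-.013))])
E
```

```text
time_s: 28.65
tcp_pos: [0.3537, -0.1106, 0.0471]
ee_rot: [[-0.991, 0.134, 0.006], [0.134, 0.991, 0.007], [-0.005, 0.008, -1.0]]
wrist_force: [-0.5, -0.4, -3.4]
gripper_width: 0.266
gripper_force: 29.9
[192, 192, 191, 190, 188, 187, 186, 187, 185, 183, 183, 182, 167, 60, 59, 59, 57, 56, 56, 56, 55, 56, 56, 57, 56, 57, 57, 57, 57, 56, 56, 56, 55, 54, 53, 52, 51, 50]
[-0.0056  0.1707 -0.0102  0.0015 -0.0696 -3.3485]
turn [0.07   0.0267 0.0443] shift [-0.1483 -0.0028  0.0057] shift-in-target-frame [-0.1484 -0.002   0.0053] t 28.85 p [ 0.353  -0.1107  0.0463] j [   7.8    8.5  -45.    -0.6  -36.3 -105.1] F [-0.5 -0.5 -3.5] w 0.0233 gf 29.855808913707733
0 [np.float64(101.0), np.float64(106.0)]
10 [np.float64(108.0), np.float64(101.0)]
20 [np.float64(126.0), np.float64(102.0)]
30 [np.float64(155.0), np.float64(111.0)]
```

```bash
python3 -m handwheel '[[[0,0,0,-0.004,-0.0002,0,0.015],[0,0,0,-0.009,-0.0002,0,0.015],[0,0,0,-0.014,-0.0002,0,0.015],[0,0,0,-0.017,-0.0002,0,0.015],[0,0,0,-0.018,-0.0002,0,0.015],[0,0,0,-0.018,-0.0002,0,0.015],[0,0,0,-0.017,-0.0002,0,0.015],[0,0,0,-0.013,-0.0002,0,0.015],[0,0,0,-0.008,-0.0002,0,0.015],[0,0,0,-0.004,0,0,0.015],[0,0,0,0,0,0,0.015]]]'
python3 -m handwheel '[[[0,0,0,-0.004,0,0,0.015],[0,0,0,-0.008,0,0,0.015],[0,0,0,-0.008,0,0,0.015],[0,0,0,-0.004,0,0,0.015],[0,0,0,-0.002,0,0,0.015],[0,0,0,0,0,0,0.015],[0,0,0,0,0,0,0.015]]]'
python3 - <<'E'
from h import *
w,C,m=handle_end(); print([int(v) for v in m[64:160:4]]); save(w,"pics/w8.png")
M=[]
for i in range(3): cams.capture("top"); s=r.sense(); M.append(np.r_[s["moment"],s["wrist_force"]])
print(np.mean(M,0)); go([.565-.066*.99,-.1425+.066*.139,.041],172)
E
```

```text
time_s: 29.95
tcp_pos: [0.4742, -0.1289, 0.0467]
ee_rot: [[-0.991, 0.135, 0.004], [0.135, 0.991, 0.007], [-0.003, 0.007, -1.0]]
wrist_force: [0.4, 0.5, -3.7]
gripper_width: 0.266
gripper_force: 29.9
time_s: 30.65
tcp_pos: [0.4994, -0.1323, 0.047]
ee_rot: [[-0.991, 0.135, 0.004], [0.135, 0.991, 0.007], [-0.003, 0.007, -1.0]]
wrist_force: [-1.2, -0.2, -3.9]
gripper_width: 0.27
gripper_force: 29.9
[190, 190, 192, 193, 194, 192, 190, 188, 173, 61, 60, 60, 59, 59, 59, 58, 57, 56, 56, 56, 56, 56, 56, 55]
[-0.0428  0.167   0.0031  0.0643 -0.3784 -2.8566]
turn [0.0713 0.0332 0.046 ] shift [-0.0002 -0.001   0.0061] shift-in-target-frame [-0.0002 -0.001   0.0062] t 30.85 p [ 0.4996 -0.1323  0.0472] j [   2.9   21.   -25.7   -0.6  -43.1 -100.2] F [-0.1 -0.8 -3.2] w 0.0232 gf 29.85590547323227
```

```bash
python3 -m handwheel '[[[0,0,0,0,-0.001,0.005,0.015],[0,0,0,0,0,0.008,0.015],[0,0,0,0,0,0.007,0.015],[0,0,0,0,0,0.004,0.015],[0,0,0,0,0,0.002,0.015],[0,0,0,0,0,0.001,0.015],[0,0,0,0,0,0,0.015],[0,0,0,0,0,0,0.015]]]'
python3 - <<'E'
from h import *
go([.565-.066*.99,-.1425+.066*.139,.0196],172)
S=cal("side");T=cal("top");im=cams.capture("side");t=cams.capture("top");save(im,"pics/side9.png");save(t,"pics/top9.png")
for z in(.008,.053): print(proj(S,[.565,-.1425,z]),proj(T,[.565,-.1425,z]))
g=im.max(2); p=proj(S,[.565,-.1425,.03]).astype(int)
for v in range(p[1]-16,p[1]+18,3): print(v,[int(a) for a in g[v,p[0]-24:p[0]+26:3]])
E
```

```text
time_s: 31.65
tcp_pos: [0.5, -0.1332, 0.0204]
ee_rot: [[-0.991, 0.134, 0.005], [0.134, 0.991, 0.007], [-0.004, 0.007, -1.0]]
wrist_force: [-1.9, -0.0, -1.4]
gripper_width: 0.268
gripper_force: 29.9
turn [0.0717 0.04   0.0463] shift [ 0.0003 -0.0002  0.0008] shift-in-target-frame [ 0.0003 -0.0002  0.0008] t 31.65 p [ 0.5    -0.1332  0.0204] j [   2.8   23.3  -27.1   -0.6  -39.3 -100.1] F [-1.9 -0.  -1.4] w 0.0233 gf 29.872907996177673
[335.5642 223.4872] [400.2412 220.7936]
[336.2636 212.2936] [402.4449 218.8292]
202 [165, 148, 148, 154, 115, 132, 77, 53, 44, 46, 45, 63, 45, 45, 58, 47, 55]
205 [164, 145, 146, 138, 67, 72, 46, 48, 46, 43, 45, 47, 43, 44, 45, 70, 98]
208 [165, 145, 148, 133, 67, 80, 36, 44, 48, 45, 45, 45, 45, 44, 70, 83, 43]
211 [161, 145, 144, 91, 66, 103, 61, 33, 34, 42, 46, 59, 64, 50, 87, 119, 40]
214 [162, 139, 71, 66, 67, 74, 75, 27, 27, 29, 32, 42, 48, 40, 81, 119, 45]
217 [105, 66, 65, 65, 66, 72, 130, 126, 68, 25, 25, 25, 29, 40, 44, 39, 35]
220 [67, 68, 67, 66, 66, 73, 123, 142, 155, 142, 72, 23, 63, 24, 25, 36, 33]
223 [67, 68, 67, 69, 68, 74, 125, 144, 153, 154, 150, 127, 58, 32, 29, 31, 48]
226 [68, 68, 68, 67, 69, 68, 128, 143, 154, 153, 145, 123, 59, 31, 28, 35, 34]
229 [135, 77, 69, 68, 67, 67, 72, 120, 145, 142, 121, 72, 66, 49, 33, 28, 34]
232 [151, 147, 121, 77, 69, 67, 66, 66, 67, 63, 67, 67, 66, 115, 133, 89, 33]
235 [151, 149, 148, 147, 116, 70, 67, 66, 67, 68, 68, 69, 114, 134, 137, 138, 131]
```

```bash
python3 - <<'E'
from h import *
S=cal("side"); a=np.linspace(0,6.28,60)
for dx in(0,.01):
    q=np.array([proj(S,[.565+dx+.031*np.cos(k),-.1425+.031*np.sin(k),.008]) for k in a]); print(dx,q.min(0),q.max(0))
im=cv2.imread("pics/side9.png"); hd=((im.max(2)>110)&(im.max(2)<175)).astype(np.uint8)[214:232,322:356]
n,l,st,ce=cv2.connectedComponentsWithStats(hd); print(st[1:]+[322,214,0,0,0])
m0=cv2.imread("pics/side0.png").max(2); print("foot rows",[[int(v) for v in m0[k,325:352:2]] for k in range(184,204,3)], proj(S,[.565,-.1425,.118]))
E
```

```text
0 [325.5864 217.0737] [345.5406 230.0938]
0.01 [322.7936 215.9943] [342.705  228.9541]
[[328 215  19  15 181]
 [351 231   2   1   2]]
foot rows [[158, 167, 176, 168, 166, 146, 149, 153, 168, 164, 129, 125, 125, 124], [135, 148, 153, 143, 160, 169, 172, 171, 171, 143, 102, 123, 126, 127], [117, 117, 124, 129, 153, 165, 171, 168, 158, 115, 82, 127, 126, 126], [122, 122, 126, 121, 105, 111, 132, 115, 99, 119, 126, 128, 129, 127], [121, 120, 99, 45, 30, 31, 71, 112, 123, 126, 129, 132, 128, 124], [122, 107, 46, 35, 64, 105, 123, 122, 123, 122, 122, 124, 122, 122], [125, 125, 123, 115, 123, 127, 125, 125, 124, 121, 118, 120, 123, 124]] [337.3159 195.3741]
```

```bash
python3 -m handwheel '[[[0,0,0,-0.0015,0,0,0.015],[0,0,0,-0.0015,0,0.0005,0.015],[0,0,0,0,0,0.0005,0.015],[0,0,0,0,0,0,0.06],[0,0,0,0,0,0,0.06],[0,0,0,0,0,0,0.06],[0,0,0,0,0,0,0.06],[0,0,0,0,0,0,0.06],[0,0,0,0.01,0,0,0.06],[0,0,0,0.02,0,-0.01,0.06],[0,0,0,0.02,0,-0.03,0.06],[0,0,0,0.02,0,-0.03,0.06]]]'
python3 -m handwheel '[[[0,0,0,0.005,0.03,-0.04,0.06],[0,0,0,0,0.04,-0.04,0.06],[0,0,0,0,0.04,-0.04,0.04],[0,0,0,0,0.04,-0.04,0.02],[0,0,0,0,0.04,-0.03,0],[0,0,0,0,0,0,0]]]'
python3 - <<'E'
from h import *
S=cal("side");T=cal("top");im=cams.capture("side");t=cams.capture("top");save(im,"pics/side10.png");save(t,"pics/top10.png")
t0=cv2.imread("pics/top0.png")[:,:,::-1]; s0=cv2.imread("pics/side0.png")[:,:,::-1]
for n,a,b,(x0,x1,y0,y1) in(("top",t,t0,(375,430,195,270)),("side",im,s0,(318,400,190,265))):
    d=np.abs(a.astype(int)-b).max(2)[y0:y1,x0:x1]>30
    c,l,st,ce=cv2.connectedComponentsWithStats(d.astype(np.uint8)); print(n,[(s+[x0,y0,0,0,0]).tolist() for s in st[1:] if s[4]>15])
    for row in range(0,y1-y0,3): print(row+y0,"".join("#" if v else "." for v in d[row]))
go([.5,-.13,.3],172)
a=np.linspace(0,6.28,60)
for C,z in((T,.053),(T,.008),(S,.008),(S,.053)):
    q=np.array([proj(C,[.565+.031*np.cos(k),-.1425+.031*np.sin(k),z]) for k in a]); print(z,q.min(0),q.max(0))
E
```

```text
time_s: 32.95
tcp_pos: [0.4308, -0.1245, 0.0888]
ee_rot: [[-0.991, 0.135, 0.002], [0.135, 0.991, 0.007], [-0.001, 0.007, -1.0]]
wrist_force: [0.9, 0.0, 0.5]
gripper_width: 0.686
gripper_force: 0.0
time_s: 33.55
tcp_pos: [0.4533, 0.0529, 0.2704]
ee_rot: [[-0.992, 0.129, 0.014], [0.129, 0.992, 0.011], [-0.013, 0.012, -1.0]]
wrist_force: [-0.1, 0.1, -0.4]
gripper_width: 0.416
gripper_force: 0.0
top [[392, 216, 22, 19, 239], [375, 237, 10, 33, 257], [391, 239, 13, 31, 277]]
195 .......................................................
198 .......................................................
201 .......................................................
204 .......................................................
207 .......................................................
210 .......................####............................
213 .......................................................
216 ..................##.#.................................
219 .................###########...........................
222 .................######################................
225 .................####
[... 2835 characters left out ...]
.................................
256 ..................................................................................
259 ..................................................................................
262 ..................................................................................
turn [0.0791 0.0341 0.0629] shift [-0.0733 -0.1714 -0.0352] shift-in-target-frame [-0.0744 -0.1712 -0.034 ] t 33.65 p [0.4502 0.0499 0.266 ] j [  26.8    2.   -15.3   -0.3  -72.3 -124.3] F [ 0.4 -0.7 -0.8] w 0.0279 gf 0.0
0.053 [391.8588 208.2873] [413.0015 229.4097]
0.008 [389.9145 210.5083] [410.5402 231.1147]
0.008 [325.5864 217.0737] [345.5406 230.0938]
0.053 [326.0991 205.9225] [346.4271 218.861 ]
```

Numeric checks put the portafilter on the seat within ~3 mm in both views, with the handle about 8° like the stand. Next I press the knob down.

```bash
python3 -m handwheel '[[[0,0,0.06,0,0,-0.04,0],[0,0,0,-0.02,-0.025,-0.01,0],[0,0,0,-0.03,-0.035,0,0],[0,0,0,-0.03,-0.04,0,0],[0,0,0,-0.03,-0.04,0,0],[0,0,0,-0.02,-0.025,0,0],[0,0,0,-0.008,-0.01,0,0],[0,0,0,0,0,0,0],[0,0,0,0,0,0,0]]]'
python3 -c "
from h import *
go([.564,-.142,.29],172)"
```

```text
time_s: 34.55
tcp_pos: [0.5617, -0.1438, 0.3143]
ee_rot: [[-0.99, 0.141, 0.002], [0.141, 0.99, 0.007], [-0.001, 0.008, -1.0]]
wrist_force: [0.0, 0.4, 0.5]
gripper_width: 0.004
gripper_force: 0.0
turn [ 0.0731  0.0136 -0.0215] shift [-0.002   0.0019  0.0243] shift-in-target-frame [-0.002   0.0021  0.0243] t 34.55 p [ 0.5617 -0.1438  0.3143] j [  1.4  14.3   6.3  -0.4 -81.8 -99.5] F [0.  0.4 0.5] w 0.0004 gf 0.0
```

```bash
python3 -m handwheel '[[[0,0,0,-0.002,0.002,0.01,0],[0,0,0,0,0,0.01,0],[0,0,0,0,0,0.008,0],[0,0,0,0,0,0.008,0],[0,0,0,0,0,0.008,0],[0,0,0,0,0,0.008,0],[0,0,0,0,0,0.008,0],[0,0,0,0,0,0,0]]]'
python3 -m handwheel '[[[0,0,0,0,0,0.005,0],[0,0,0,0,0,0.004,0],[0,0,0,0,0,0.003,0],[0,0,0,0,0,0.002,0],[0,0,0,0,0,0,0]]]'
```

```text
time_s: 35.35
tcp_pos: [0.5651, -0.1417, 0.2542]
ee_rot: [[-0.99, 0.141, 0.004], [0.141, 0.99, 0.007], [-0.003, 0.007, -1.0]]
wrist_force: [-0.2, -0.5, 0.5]
gripper_width: 0.006
gripper_force: 0.0
time_s: 35.85
tcp_pos: [0.5655, -0.1418, 0.241]
ee_rot: [[-0.99, 0.141, 0.005], [0.141, 0.99, 0.007], [-0.004, 0.007, -1.0]]
wrist_force: [0.5, -0.1, 0.8]
gripper_width: 0.005
gripper_force: 0.5
```

```bash
python3 -m handwheel '[[[0,0,0,0,0,0.003,0]]]' | grep -E "pos|force"; python3 - <<'E'
from h import *
S=cal("side"); im=cams.capture("side"); save(im,"pics/side11.png")
d=im.max(2)
for z in(.118,.065,.2,.285): print(z,proj(S,[.565,-.1425,z]))
# foot crossbar: dark pixels near axis
for v in range(184,218,2): print(v,[int(x) for x in d[v,322:356:2]])
E
```

```text
tcp_pos: [0.5655, -0.1418, 0.2386]
wrist_force: [-0.8, -0.2, 3.0]
gripper_force: 1.4
0.118 [337.3159 195.3741]
0.065 [336.4541 209.2381]
0.2 [338.7181 172.6789]
0.285 [340.265  147.4358]
184 [158, 160, 168, 179, 179, 171, 165, 148, 156, 167, 174, 148, 131, 130, 129, 127, 127]
186 [138, 148, 156, 161, 164, 162, 173, 173, 172, 174, 172, 140, 129, 129, 132, 131, 131]
188 [127, 125, 129, 148, 153, 147, 168, 180, 184, 178, 160, 133, 127, 128, 130, 131, 130]
190 [124, 125, 123, 124, 129, 146, 165, 175, 177, 171, 153, 133, 133, 132, 130, 130, 127]
192 [131, 128, 124, 126, 127, 134, 161, 170, 171, 161, 127, 128, 134, 132, 132, 131, 129]
194 [124, 127, 127, 128, 131, 126, 119, 150, 146, 94, 52, 74, 123, 135, 133, 131, 130]
196 [123, 127, 123, 128, 129, 127, 119, 151, 127, 43, 32, 56, 126, 135, 131, 126, 127]
198 [121, 126, 124, 127, 128, 127, 119, 153, 123, 39, 60, 108, 129, 129, 125, 124, 125]
200 [130, 128, 128, 128, 129, 103, 61, 102, 79, 78, 120, 125, 126, 127, 128, 128, 127]
202 [107, 126, 131, 123, 80, 40, 34, 43, 84, 126, 128, 124, 121, 126, 128, 128, 129]
204 [76, 78, 101, 80, 34, 33, 50, 110, 131, 131, 129, 127, 124, 127, 127, 126, 128]
206 [73, 64, 66, 59, 36, 74, 143, 161, 154, 145, 133, 128, 127, 129, 130, 130, 129]
208 [73, 68, 145, 147, 124, 142, 157, 158, 154, 148, 148, 140, 127, 132, 130, 131, 128]
210 [67, 73, 133, 145, 132, 149, 154, 156, 153, 143, 124, 140, 133, 128, 129, 131, 131]
212 [66, 64, 115, 134, 132, 147, 154, 157, 153, 142, 122, 134, 132, 128, 130, 131, 133]
214 [65, 64, 107, 148, 146, 148, 157, 157, 151, 138, 131, 147, 125, 127, 130, 129, 133]
216 [66, 65, 91, 133, 145, 157, 157, 157, 154, 152, 157, 144, 96, 82, 109, 128, 134]
```

```bash
for i in 1 2 3; do :; done; python3 -m handwheel '[[[0,0,0,0,0,0.002,0],[0,0,0,0,0,0.002,0]]]' | grep -E "pos|wrist_f"; python3 -m handwheel '[[[0,0,0,0,0,0.001,0]]]' | grep -E "pos|wrist_f";python3 -m handwheel '[[[0,0,0,0,0,0.001,0]]]' | grep -E "pos|wrist_f"; python3 -m handwheel '[[[0,0,0,0,0,0.001,0]]]' | grep -E "pos|wrist_f"
```

```text
tcp_pos: [0.5655, -0.1417, 0.2343]
wrist_force: [-0.5, -0.7, 2.8]
tcp_pos: [0.5655, -0.1417, 0.2331]
wrist_force: [-0.1, -2.1, 2.5]
tcp_pos: [0.5655, -0.1418, 0.2322]
wrist_force: [0.6, -1.8, 2.3]
tcp_pos: [0.5655, -0.1417, 0.2313]
wrist_force: [0.2, -1.9, 2.7]
```

```bash
for z in a; do python3 -m handwheel '[[[0,0,0,0,0,0.001,0]]]' | grep -E "pos|wrist_f"; python3 -m handwheel '[[[0,0,0,0,0,0.001,0]]]' | grep -E "pos|wrist_f"; python3 -m handwheel '[[[0,0,0,0,0,0.001,0]]]' | grep -E "pos|wrist_f"; done
```

```text
tcp_pos: [0.5655, -0.1417, 0.2302]
wrist_force: [0.6, -2.2, 3.0]
tcp_pos: [0.5655, -0.1416, 0.2292]
wrist_force: [0.1, -0.9, 2.5]
tcp_pos: [0.5654, -0.1416, 0.2282]
wrist_force: [0.2, -1.8, 2.7]
```

```bash
python3 -m handwheel '[[[0,0,0,0,0,0.001,0]]]' | grep -E "pos|wrist_f"; python3 -m handwheel '[[[0,0,0,0,0,0.001,0]]]' | grep -E "pos|wrist_f"; python3 -m handwheel '[[[0,0,0,0,0,0.0007,0]]]' | grep -E "pos|wrist_f"
```

```text
tcp_pos: [0.5655, -0.1416, 0.2272]
wrist_force: [0.9, -2.3, 2.5]
tcp_pos: [0.5655, -0.1416, 0.2262]
wrist_force: [0.2, -1.7, 2.5]
tcp_pos: [0.5655, -0.1415, 0.2254]
wrist_force: [-0.5, -1.8, 2.2]
```

```bash
python3 -m handwheel '[[[0,0,0,0,0,0.0008,0]]]' | grep -E "pos|wrist_f"; python3 -m handwheel '[[[0,0,0,0,0,0.0008,0]]]' | grep -E "pos|wrist_f"; python3 -m handwheel '[[[0,0,0,0,0,0.0006,0]]]' | grep -E "pos|wrist_f"
```

```text
tcp_pos: [0.5654, -0.1415, 0.2247]
wrist_force: [0.7, -1.6, 3.0]
tcp_pos: [0.5655, -0.1415, 0.2239]
wrist_force: [-0.7, -1.8, 1.7]
tcp_pos: [0.5654, -0.1415, 0.2232]
wrist_force: [-0.3, -1.9, 2.7]
```

```bash
python3 -m handwheel '[[[0,0,0,0,0,0.0006,0]]]' | grep -E "pos|wrist_f"; python3 -m handwheel '[[[0,0,0,0,0,0.0006,0]]]' | grep -E "pos|wrist_f"; python3 -m handwheel '[[[0,0,0,0,0,0.0006,0]]]' | grep -E "pos|wrist_f"
```

```text
tcp_pos: [0.5655, -0.1415, 0.2227]
wrist_force: [0.3, -1.7, 3.3]
tcp_pos: [0.5654, -0.1415, 0.2221]
wrist_force: [-0.2, -1.3, 2.8]
tcp_pos: [0.5655, -0.1415, 0.2215]
wrist_force: [-0.0, -1.4, 2.5]
```

```bash
python3 - <<'E'
from h import *
S=cal("side"); im=cams.capture("side"); save(im,"pics/side12.png"); d=im.max(2)
for z in(.052,.062): print(z,[proj(S,[.565+.139*k,-.1425+.99*k,z]).round(1).tolist() for k in(-.037,0,.037)])
for v in range(196,222,2): print(v,[int(x) for x in d[v,318:360:2]])
E
```

```text
0.052 [[343.4, 206.7], [336.2, 212.5], [328.9, 218.5]]
0.062 [[343.6, 204.2], [336.4, 210.0], [329.0, 216.0]]
196 [149, 142, 122, 129, 123, 127, 128, 127, 120, 152, 142, 126, 128, 134, 135, 134, 130, 127, 126, 129, 126]
198 [149, 142, 121, 127, 126, 127, 129, 128, 121, 153, 135, 100, 69, 104, 127, 128, 128, 126, 126, 128, 128]
200 [149, 148, 130, 129, 128, 129, 131, 128, 119, 152, 116, 42, 27, 61, 122, 128, 129, 127, 129, 125, 126]
202 [148, 155, 108, 125, 130, 130, 130, 127, 122, 156, 112, 32, 46, 104, 122, 127, 129, 130, 131, 129, 128]
204 [149, 150, 76, 78, 104, 126, 130, 103, 77, 135, 80, 74, 119, 128, 125, 126, 129, 125, 128, 127, 127]
206 [148, 131, 72, 66, 67, 83, 82, 47, 30, 43, 95, 141, 133, 126, 127, 130, 129, 129, 130, 128, 125]
208 [148, 133, 73, 68, 141, 85, 36, 34, 53, 109, 146, 150, 148, 141, 128, 130, 133, 130, 128, 128, 127]
210 [150, 121, 66, 71, 125, 65, 35, 54, 131, 157, 153, 141, 126, 140, 132, 128, 130, 130, 131, 130, 132]
212 [104, 69, 65, 65, 114, 121, 94, 128, 155, 158, 153, 143, 122, 135, 131, 128, 131, 133, 131, 132, 132]
214 [66, 65, 66, 67, 108, 151, 145, 149, 157, 157, 151, 138, 132, 149, 126, 128, 129, 131, 132, 130, 131]
216 [66, 67, 64, 65, 91, 134, 146, 157, 158, 158, 157, 154, 156, 145, 96, 82, 110, 129, 133, 132, 133]
218 [65, 64, 66, 65, 90, 120, 140, 155, 161, 158, 159, 161, 149, 144, 144, 90, 64, 77, 106, 128, 134]
220 [66, 65, 66, 65, 93, 123, 137, 146, 151, 154, 155, 151, 148, 157, 156, 108, 39, 36, 51, 77, 111]
```

```bash
python3 - <<'E'
from h import *
S=cal("side")
for z in(.16,.188,.2115,.2215,.2455,.288): print(z,proj(S,[.565,-.1425,z]).round(1))
for f in("side0","side12"):
    d=cv2.imread(f"pics/{f}.png"); g=d.max(2); print(f)
    for v in range(136,192,3): print(v,[int(x) for x in g[v,318:364:2]])
E
```

```text
0.16 [338.  183.9]
0.188 [338.5 176.1]
0.2115 [338.9 169.4]
0.2215 [339.1 166.5]
0.2455 [339.5 159.4]
0.288 [340.3 146.5]
side0
136 [130, 130, 130, 129, 127, 128, 135, 133, 127, 127, 126, 130, 132, 136, 134, 133, 129, 130, 131, 130, 127, 122, 122]
139 [131, 130, 129, 130, 130, 127, 128, 128, 126, 126, 126, 127, 128, 129, 134, 137, 136, 133, 133, 130, 127, 125, 127]
142 [131, 127, 128, 130, 130, 129, 126, 128, 128, 127, 126, 128, 130, 134, 132, 134, 137, 133, 135, 133, 129, 128, 130]
145 [132, 132, 131, 130, 128, 125, 127, 130, 127, 85, 51, 43, 64, 110, 135, 136, 139, 138, 139, 138, 137, 136, 135]
148 [136, 139, 135, 133, 129, 131, 133, 135, 110, 38, 35, 33, 33, 69, 132, 136, 137, 135, 136, 138, 136, 137, 137]
151 [135, 136, 135, 133, 135, 136, 134, 133, 98, 32, 33, 34, 30, 75, 138, 138, 138, 140, 141, 142, 141, 136, 134]
154 [134, 135, 136, 137, 137, 136, 134, 133, 99, 32, 34, 34, 28, 87, 136, 139, 137, 141, 141, 141, 146, 144, 138]
157 [131, 131, 134, 133, 133, 133, 133, 132, 115, 45, 32, 30, 45, 115, 137, 138, 142, 142, 126, 142, 163, 158, 127]
160 [130, 131, 132, 134, 132, 130, 13
[... 2743 characters left out ...]
 163, 155, 156, 154, 139, 136, 137, 156, 131, 135, 134, 134, 133, 118, 140, 161, 173, 180, 170, 153]
178 [148, 157, 152, 160, 161, 158, 148, 149, 139, 134, 156, 138, 136, 133, 133, 134, 132, 137, 149, 153, 154, 149, 130]
181 [136, 164, 160, 158, 132, 114, 125, 165, 169, 145, 155, 155, 144, 132, 131, 131, 129, 131, 132, 130, 130, 130, 131]
184 [142, 147, 157, 161, 167, 179, 180, 171, 166, 148, 157, 167, 176, 148, 131, 131, 129, 128, 128, 132, 130, 128, 128]
187 [148, 146, 132, 133, 148, 157, 158, 151, 176, 176, 177, 177, 168, 137, 127, 130, 132, 131, 129, 129, 129, 128, 128]
190 [149, 143, 125, 124, 122, 123, 130, 147, 166, 175, 178, 171, 153, 134, 135, 132, 131, 129, 127, 128, 130, 127, 125]
```

```bash
python3 -m handwheel '[[[0,0,0,0,0,0.002,0],[0,0,0,0,0,0.002,0],[0,0,0,0,0,0.002,0],[0,0,0,0,0,0.002,0]]]' | grep -E "pos|wrist_f"; python3 -m handwheel '[[[0,0,0,0,0,0.001,0],[0,0,0,0,0,0.001,0]]]' | grep -E "pos|force"; python3 -m handwheel '[[[0,0,0,0,0,0.001,0]]]' | grep -E "pos|wrist_f"; python3 -m handwheel '[[[0,0,0,0,0,0.001,0]]]' | grep -E "pos|wrist_f"
```

```text
tcp_pos: [0.5655, -0.1415, 0.2133]
wrist_force: [0.9, -1.8, 2.1]
tcp_pos: [0.5654, -0.1414, 0.2114]
wrist_force: [0.7, -1.1, 2.1]
gripper_force: 1.2
tcp_pos: [0.5654, -0.1414, 0.2104]
wrist_force: [-0.1, -1.2, 3.2]
tcp_pos: [0.5655, -0.1414, 0.2094]
wrist_force: [-0.2, -2.1, 2.3]
```

```bash
cat > foot.py <<'E'
from h import *
S=cal("side"); im=cams.capture("side"); g=im.max(2)
k=g[150:200,337:343].mean(1); print("rod/knob col rows150-:",[int(v) for v in k[::2]])
for v in range(200,224,2): print(v,[int(x) for x in g[v,322:350:2]])
E
python3 foot.py; python3 -c "
from h import *
C=cal('wrist'); w=cams.capture('wrist'); save(w,'pics/w12.png'); g=w.max(2)
print(proj(C,r.sense()['tcp_pos']))
for v in range(250,400,8): print(v,[int(x) for x in g[v,240:400:8]])"
```

```text
rod/knob col rows150-: [45, 28, 26, 26, 27, 27, 28, 30, 34, 34, 35, 36, 71, 137, 143, 145, 157, 165, 174, 177, 169, 159, 138, 135, 133]
200 [129, 129, 129, 128, 132, 128, 120, 153, 137, 121, 102, 120, 126, 127]
202 [108, 125, 131, 130, 128, 125, 124, 154, 120, 66, 39, 72, 121, 126]
204 [78, 78, 103, 127, 130, 129, 126, 156, 106, 33, 32, 82, 124, 126]
206 [72, 65, 67, 88, 126, 144, 120, 157, 99, 46, 97, 122, 127, 130]
208 [72, 69, 145, 151, 137, 85, 56, 90, 63, 121, 147, 142, 128, 132]
210 [69, 73, 132, 128, 67, 35, 31, 76, 132, 144, 126, 140, 132, 129]
212 [65, 65, 104, 57, 32, 34, 95, 150, 154, 144, 122, 134, 130, 130]
214 [65, 67, 98, 77, 55, 95, 150, 158, 151, 137, 133, 149, 127, 127]
216 [67, 64, 92, 131, 135, 156, 158, 157, 154, 154, 156, 146, 96, 80]
218 [66, 64, 89, 121, 141, 155, 161, 156, 161, 161, 150, 144, 143, 91]
220 [67, 67, 94, 123, 137, 146, 151, 155, 155, 151, 148, 158, 156, 109]
222 [66, 65, 94, 124, 138, 146, 152, 155, 155, 150, 145, 141, 126, 51]
[314.0672 285.1038]
250 [162, 161, 76, 76, 78, 79, 213, 215, 214, 204, 215, 211, 207, 161, 100, 96, 94, 184, 187, 187]

[... 889 characters left out ...]
38 [41, 42, 40, 42, 41, 43, 45, 152, 111, 110, 112, 111, 120, 53, 55, 54, 53, 53, 51, 47]
346 [42, 39, 40, 41, 42, 44, 47, 137, 97, 95, 96, 93, 111, 55, 54, 55, 54, 52, 53, 45]
354 [40, 41, 38, 42, 41, 42, 45, 138, 83, 79, 81, 81, 104, 51, 53, 57, 54, 53, 50, 48]
362 [37, 41, 41, 40, 40, 42, 44, 173, 51, 55, 52, 51, 105, 52, 52, 57, 56, 56, 52, 51]
370 [38, 39, 41, 43, 42, 41, 43, 159, 51, 56, 54, 54, 103, 53, 54, 58, 58, 57, 55, 54]
378 [41, 42, 41, 46, 40, 41, 42, 49, 49, 55, 59, 56, 51, 54, 56, 59, 59, 58, 59, 56]
386 [44, 43, 43, 42, 45, 42, 44, 38, 51, 56, 57, 57, 44, 53, 59, 61, 61, 61, 60, 59]
394 [48, 43, 47, 46, 46, 46, 46, 39, 51, 57, 62, 59, 150, 151, 149, 143, 144, 141, 143, 144]
```

```bash
python3 -m handwheel '[[[0,0,0,0,0,0.001,0],[0,0,0,0,0,0.001,0]]]' | grep -E "pos|wrist_f"; python3 -m handwheel '[[[0,0,0,0,0,0.001,0]]]' | grep -E "pos|wrist_f"; python3 -m handwheel '[[[0,0,0,0,0,0.001,0]]]' | grep -E "pos|wrist_f"; python3 -m handwheel '[[[0,0,0,0,0,0.0007,0]]]' | grep -E "pos|wrist_f"
```

```text
tcp_pos: [0.5654, -0.1413, 0.2075]
wrist_force: [-0.4, -0.4, 2.2]
tcp_pos: [0.5655, -0.1413, 0.2065]
wrist_force: [-0.6, -1.5, 3.4]
tcp_pos: [0.5654, -0.1413, 0.2054]
wrist_force: [-0.8, -0.6, 3.0]
tcp_pos: [0.5654, -0.1413, 0.2047]
wrist_force: [-1.0, -0.8, 2.1]
```

```bash
python3 -m handwheel '[[[0,0,0,0,0,0.0007,0]]]' | grep -E "pos|wrist_f"; python3 -m handwheel '[[[0,0,0,0,0,0.0007,0]]]' | grep -E "pos|wrist_f"
```

```text
tcp_pos: [0.5655, -0.1413, 0.204]
wrist_force: [-0.5, -1.9, 2.8]
tcp_pos: [0.5655, -0.1413, 0.2033]
wrist_force: [-0.9, -1.1, 1.9]
```

```bash
python3 -m handwheel '[[[0,0,0,0,0,0.0007,0]]]' | grep -E "pos|wrist_f"; python3 -m handwheel '[[[0,0,0,0,0,0.0007,0]]]' | grep -E "pos|wrist_f"; python3 -m handwheel '[[[0,0,0,0,0,0.0007,0]]]' | grep -E "pos|wrist_f"
```

```text
tcp_pos: [0.5655, -0.1413, 0.2026]
wrist_force: [-1.2, -0.1, 2.7]
tcp_pos: [0.5655, -0.1413, 0.202]
wrist_force: [-0.4, -0.3, 1.4]
tcp_pos: [0.5655, -0.1414, 0.2018]
wrist_force: [-2.4, 0.9, 7.3]
```

```bash
python3 -m handwheel '[[[0,0,0,0,0,0.0007,0]]]' | grep -E "pos|wrist_f"; python3 -m handwheel '[[[0,0,0,0,0,0.0007,0]]]' | grep -E "pos|wrist_f"; python3 -m handwheel '[[[0,0,0,0,0,0.0007,0]]]' | grep -E "pos|wrist_f"; python3 foot.py
```

```text
tcp_pos: [0.5656, -0.1414, 0.2018]
wrist_force: [-3.1, 0.3, 9.3]
tcp_pos: [0.5656, -0.1414, 0.2017]
wrist_force: [-4.5, 2.2, 12.3]
tcp_pos: [0.5656, -0.1414, 0.2018]
wrist_force: [-4.1, 1.5, 13.6]
rod/knob col rows150-: [83, 54, 29, 25, 26, 27, 26, 28, 31, 35, 36, 35, 36, 66, 133, 145, 158, 165, 174, 177, 169, 159, 138, 135, 133]
200 [129, 127, 128, 128, 130, 129, 120, 153, 137, 128, 127, 124, 125, 129]
202 [107, 127, 131, 128, 128, 127, 124, 155, 136, 122, 104, 117, 122, 127]
204 [77, 79, 103, 127, 130, 128, 127, 156, 118, 62, 37, 77, 125, 128]
206 [72, 65, 70, 88, 124, 153, 143, 157, 104, 29, 38, 90, 127, 130]
208 [73, 69, 143, 151, 145, 142, 126, 157, 98, 49, 120, 139, 129, 130]
210 [67, 74, 134, 146, 121, 81, 58, 89, 61, 118, 126, 141, 134, 129]
212 [66, 66, 116, 111, 56, 34, 33, 88, 139, 143, 122, 135, 131, 130]
214 [66, 66, 93, 54, 33, 34, 97, 152, 151, 139, 133, 148, 125, 127]
216 [66, 65, 86, 67, 58, 110, 152, 158, 156, 155, 156, 145, 98, 82]
218 [65, 66, 91, 120, 130, 155, 161, 156, 161, 162, 149, 143, 143, 90]
220 [65, 64, 93, 122, 137, 146, 152, 154, 154, 152, 147, 160, 156, 109]
222 [67, 64, 95, 123, 138, 148, 152, 154, 154, 149, 146, 138, 126, 49]
```

The foot stopped firmly on the basket (force rose from 2.5 N to 13.6 N with no travel). I lift off and check it stays, then go to the clamp peg.

```bash
python3 -m handwheel '[[[0,0,0,0,0,0,0],[0,0,0,0,0,0,0],[0,0,0,0,0,-0.002,0],[0,0,0,0,0,-0.003,0],[0,0,0,0,0,-0.008,0],[0,0,0,0,0,-0.02,0],[0,0,0,0,0,-0.03,0],[0,0,0,0,0,-0.03,0],[0,0,0,0,0.03,0,0],[0,0,0,0,0.04,0,0],[0,0,0,0,0.04,0,0],[0,0,0,0,0,0,0]]]'
python3 foot.py | tail -7
python3 - <<'E'
from h import *
T=cal("top"); t=cams.capture("top"); save(t,"pics/top13.png"); g=t.max(2)
print(proj(T,[.611,-.099,.211]),proj(T,[.565,-.1425,.23]))
for v in range(184,224,2): print(v,[int(x) for x in g[v,386:426:2]])
go([.58,-.0938,.3],172)
E
```

```text
time_s: 41.2
tcp_pos: [0.5812, -0.0293, 0.2927]
ee_rot: [[-0.991, 0.136, 0.005], [0.136, 0.991, 0.008], [-0.003, 0.009, -1.0]]
wrist_force: [0.2, -0.2, -0.4]
gripper_width: 0.006
gripper_force: 0.0
210 [68, 73, 133, 146, 125, 82, 59, 90, 62, 118, 124, 141, 134, 130]
212 [65, 66, 115, 113, 54, 33, 33, 87, 139, 144, 122, 135, 133, 129]
214 [65, 64, 95, 53, 33, 32, 98, 151, 152, 138, 133, 148, 126, 128]
216 [66, 66, 86, 68, 58, 109, 154, 159, 156, 154, 156, 145, 99, 84]
218 [67, 65, 92, 120, 130, 155, 162, 158, 161, 161, 149, 144, 145, 91]
220 [66, 66, 93, 122, 137, 147, 152, 153, 155, 152, 150, 158, 156, 111]
222 [67, 65, 94, 125, 139, 147, 154, 155, 155, 152, 146, 139, 128, 51]
[394.8511 193.616 ] [412.3113 210.0281]
184 [71, 72, 73, 71, 70, 68, 66, 64, 65, 67, 68, 61, 45, 42, 46, 57, 43, 48, 92, 102]
186 [71, 70, 69, 69, 67, 69, 68, 67, 69, 71, 76, 55, 43, 42, 45, 51, 42, 45, 71, 85]
188 [103, 87, 74, 71, 70, 71, 72, 73, 80, 75, 62, 44, 43, 42, 42, 43, 48, 44, 53, 61]
190 [127, 121, 117, 113, 100, 109, 99, 88, 81, 69, 47, 43, 42, 42, 42, 43, 57, 49, 54, 64]
192 [122, 120, 115, 110, 1
[... 912 characters left out ...]
 53, 55, 82, 102]
214 [57, 57, 54, 46, 71, 100, 90, 110, 139, 140, 97, 39, 32, 35, 42, 50, 53, 58, 90, 103]
216 [56, 57, 53, 38, 38, 40, 47, 78, 139, 143, 138, 98, 65, 68, 90, 64, 54, 60, 97, 103]
218 [57, 56, 53, 48, 47, 42, 40, 45, 116, 142, 143, 140, 134, 129, 91, 50, 55, 61, 97, 103]
220 [57, 56, 61, 102, 117, 95, 82, 74, 82, 121, 137, 135, 125, 89, 42, 45, 55, 65, 97, 101]
222 [56, 56, 63, 107, 126, 119, 123, 120, 118, 119, 120, 111, 84, 66, 43, 49, 54, 74, 102, 101]
turn [0.0701 0.029  0.0037] shift [-0.0079 -0.0611 -0.0076] shift-in-target-frame [-0.0079 -0.0612 -0.0072] t 41.3 p [ 0.5807 -0.0321  0.2928] j [  12.6   14.8    3.9   -0.3  -78.8 -110.5] F [ 0.6 -0.2  0.9] w 0.0007 gf 0.0
```

```bash
python3 - <<'E'
from h import *
S=cal("side"); im=cams.capture("side"); g=im.max(2); p=np.array(r.sense()["tcp_pos"])
for dz in(0,.02,.03,.07): print(dz,proj(S,p+[0,0,dz]).round(1))
q=proj(S,p).astype(int)
for v in range(q[1]-24,q[1]+10,2): print(v,[int(x) for x in g[v,q[0]-22:q[0]+24:2]])
E
```

```text
0 [315.3 162.2]
0.02 [315.5 155.8]
0.03 [315.6 152.5]
0.07 [315.9 139.2]
138 [29, 25, 27, 31, 36, 41, 37, 28, 64, 85, 82, 60, 76, 73, 37, 111, 134, 133, 134, 138, 134, 130, 128]
140 [29, 27, 26, 29, 26, 27, 29, 42, 85, 72, 40, 26, 22, 33, 36, 118, 136, 135, 132, 132, 132, 130, 130]
142 [25, 26, 27, 23, 33, 54, 32, 33, 50, 32, 23, 24, 26, 32, 51, 126, 135, 134, 134, 134, 134, 134, 131]
144 [32, 28, 25, 27, 40, 74, 42, 24, 25, 28, 24, 28, 29, 32, 66, 132, 134, 134, 132, 134, 137, 138, 135]
146 [31, 33, 31, 27, 26, 35, 31, 34, 31, 25, 26, 28, 28, 35, 78, 138, 137, 131, 132, 133, 135, 139, 141]
148 [34, 32, 28, 30, 27, 27, 26, 35, 27, 29, 29, 24, 31, 34, 88, 139, 137, 135, 138, 139, 139, 140, 142]
150 [32, 26, 30, 30, 25, 26, 29, 26, 26, 27, 28, 23, 30, 33, 102, 140, 138, 138, 140, 140, 141, 141, 143]
152 [30, 29, 29, 28, 27, 27, 29, 29, 27, 27, 24, 25, 29, 31, 101, 141, 139, 142, 142, 138, 138, 142, 143]
154 [30, 29, 27, 28, 25, 27, 29, 30, 30, 45, 57, 24, 31, 63, 118, 143, 143, 145, 141, 138, 139, 141, 143]
156 [27, 30, 27, 31, 27, 28, 28, 29, 27, 69, 129, 100, 81, 128, 138, 142, 140, 141, 143, 139, 138, 139, 144]
158 [28, 29, 27, 30, 28, 30, 31, 27, 51, 109, 140, 135, 132, 135, 136, 137, 139, 137, 138, 139, 137, 138, 142]
160 [29, 28, 29, 29, 30, 29, 27, 57, 121, 141, 140, 137, 136, 135, 137, 141, 138, 138, 137, 140, 139, 138, 141]
162 [28, 29, 30, 32, 27, 28, 71, 124, 143, 141, 140, 138, 137, 136, 138, 139, 136, 133, 134, 137, 138, 132, 111]
164 [28, 29, 24, 29, 32, 76, 128, 139, 142, 142, 139, 137, 137, 136, 136, 136, 134, 133, 135, 138, 134, 69, 37]
166 [31, 29, 28, 31, 78, 128, 134, 134, 137, 137, 136, 134, 136, 140, 140, 136, 130, 131, 136, 140, 119, 41, 34]
168 [29, 27, 28, 78, 127, 133, 133, 133, 133, 133, 136, 130, 131, 135, 136, 136, 133, 133, 135, 141, 116, 37, 33]
170 [27, 33, 81, 126, 133, 133, 134, 133, 152, 168, 173, 158, 128, 132, 134, 137, 136, 133, 133, 136, 107, 34, 33]
```

Closed tips sit about 25 mm above the nominal TCP, which explains the offset at the knob; I allow for it with the peg. Now the clamp: push 1 goes backwards (+x).

```bash
python3 -m handwheel '[[[0,0,0,-0.001,-0.02,0,0],[0,0,0,-0.001,-0.025,0,0],[0,0,0,-0.001,-0.0215,0,0],[0,0,0,0,0,0.02,0],[0,0,0,0,0,0.03,0],[0,0,0,0,0,0.03,0],[0,0,0,0,0,0.025,0],[0,0,0,0,0,0.015,0],[0,0,0,0,0,0.005,0],[0,0,0,0,0,0,0]]]'
python3 -c "
from h import *
go([.5753,-.0984,.168],172)"
```

```text
time_s: 42.35
tcp_pos: [0.5745, -0.0994, 0.1672]
ee_rot: [[-0.99, 0.142, 0.003], [0.142, 0.99, 0.007], [-0.002, 0.007, -1.0]]
wrist_force: [0.1, -0.7, 0.7]
gripper_width: 0.006
gripper_force: 0.0
turn [ 0.0666  0.0233 -0.0255] shift [-0.0007  0.0011 -0.0008] shift-in-target-frame [-0.0007  0.0011 -0.0008] t 42.35 p [ 0.5745 -0.0994  0.1672] j [   5.9   19.1   -8.    -0.4  -62.6 -103.9] F [ 0.1 -0.7  0.7] w 0.0005 gf 0.0
```

```bash
python3 -m handwheel '[[[0,0,0,-0.006,0,0,0],[0,0,0,-0.006,0,0,0],[0,0,0,-0.006,0,0,0],[0,0,0,-0.006,0,0,0],[0,0,0,-0.006,-0.001,0,0]]]' | grep -E "pos|wrist_f"
python3 -m handwheel '[[[0,0,0,-0.006,-0.002,0,0],[0,0,0,-0.006,-0.002,0,0],[0,0,0,-0.006,-0.003,0,0],[0,0,0,-0.006,-0.004,0,0]]]'| grep -E "pos|wrist_f"
python3 - <<'E'
from h import *
im=cams.capture("side"); save(im,"pics/side14.png"); go([.6,-.1,.168],172)
S=cal("side"); pv=np.array([.5987,-.1472])
for a in(84,60,35,0):
    b=np.radians(a-8); P=pv+.05*np.array([np.cos(b),np.sin(b)]); print(a,proj(S,[*P,.211]).round(1),proj(S,[*P,.175]).round(1))
g=im.max(2)
for v in range(160,192,2): print(v,[int(x) for x in g[v,298:346:2]])
E
```

```text
tcp_pos: [0.6043, -0.1034, 0.1678]
wrist_force: [-2.6, 1.6, 1.1]
tcp_pos: [0.6267, -0.1182, 0.1675]
wrist_force: [-2.7, 1.4, 0.6]
turn [ 0.0643  0.0334 -0.0169] shift [ 0.0299  0.015  -0.0005] shift-in-target-frame [ 0.0299  0.0151 -0.0005] t 43.3 p [ 0.6275 -0.1191  0.1675] j [   3.6   24.4    0.1   -0.4  -65.5 -101.5] F [-0.1 -0.3  1.5] w 0.0005 gf 1.125287376344204
84 [317.3 172.1] [317.  182.4]
60 [313.3 168.5] [313.  178.7]
35 [312.1 164.2] [311.9 174.4]
0 [315.8 158.9] [315.6 169. ]
160 [28, 28, 30, 36, 38, 37, 86, 82, 57, 34, 50, 30, 101, 140, 138, 137, 139, 139, 136, 139, 144, 144, 143, 146]
162 [25, 26, 28, 28, 28, 36, 80, 47, 24, 25, 31, 33, 117, 138, 135, 132, 136, 139, 139, 118, 105, 109, 131, 144]
164 [24, 28, 24, 48, 49, 51, 117, 45, 25, 29, 34, 45, 122, 138, 133, 133, 135, 140, 107, 44, 36, 38, 74, 133]
166 [25, 41, 48, 32, 36, 51, 81, 32, 26, 18, 30, 52, 129, 134, 132, 135, 140, 139, 79, 36, 34, 35, 47, 128]
168 [47, 109, 124, 94, 54, 75, 80, 28, 25, 22, 30, 51, 127, 134, 134, 133, 138, 138, 75, 31, 33, 34, 45, 127]
170 [110, 134, 133, 135, 129, 125, 88, 25, 24, 26, 3
[... 589 characters left out ...]
 156, 158, 169, 174, 158, 111, 131, 123, 155, 171, 144, 157, 143, 135, 133]
182 [128, 129, 126, 141, 161, 171, 182, 173, 158, 153, 158, 162, 170, 180, 167, 158, 158, 171, 167, 145, 155, 162, 164, 137]
184 [135, 131, 128, 144, 159, 159, 163, 163, 150, 148, 153, 154, 159, 161, 168, 180, 181, 172, 167, 150, 158, 169, 176, 151]
186 [135, 128, 127, 141, 158, 160, 161, 158, 150, 150, 151, 147, 140, 150, 159, 162, 165, 164, 176, 173, 174, 178, 176, 142]
188 [133, 132, 128, 145, 157, 159, 162, 159, 150, 148, 150, 146, 130, 127, 129, 150, 155, 148, 171, 182, 186, 179, 160, 133]
190 [132, 132, 130, 146, 158, 161, 163, 160, 149, 149, 150, 144, 126, 124, 122, 125, 130, 147, 166, 175, 180, 173, 152, 133]
```

```bash
python3 -m handwheel '[[[0,0,0,0.01,0,0,0],[0,0,0,0.01,0.005,0,0],[0,0,0,0,0.02,0,0],[0,0,0,0,0.015,0,0],[0,0,0,-0.02,0,0,0],[0,0,0,-0.021,0,0,0],[0,0,0,0,0,0,0]]]' | grep -E "pos|wrist_f"
python3 -m handwheel '[[[0,0,0,0,-0.006,0,0],[0,0,0,0,-0.006,0,0],[0,0,0,0,-0.006,0,0],[0,0,0,0,-0.006,0,0]]]' | grep -E "pos|wrist_f"
python3 -m handwheel '[[[0,0,0,0,-0.006,0,0],[0,0,0,0,-0.006,0,0]]]' | grep -E "pos|wrist_f"
```

```text
tcp_pos: [0.6546, -0.0807, 0.1677]
wrist_force: [-0.3, 0.0, -1.1]
tcp_pos: [0.6491, -0.1057, 0.1682]
wrist_force: [-0.3, 1.7, 1.8]
tcp_pos: [0.6526, -0.1146, 0.1689]
wrist_force: [6.3, 6.7, 0.2]
```

```bash
python3 -m handwheel '[[[0,0,0,0,0.012,0,0],[0,0,0,0.005,0.012,0,0],[0,0,0,0.01,0,0,0],[0,0,0,0,0,0,0]]]' | grep -E "pos|wrist_f"
python3 -m handwheel '[[[0,0,0,0,-0.006,0,0],[0,0,0,0,-0.006,0,0],[0,0,0,0,-0.005,0,0]]]' | grep -E "pos|wrist_f"
python3 -m handwheel '[[[0,0,0,-0.001,-0.005,0,0],[0,0,0,-0.001,-0.005,0,0]]]' | grep -E "pos|wrist_f"
```

```text
tcp_pos: [0.6346, -0.0906, 0.168]
wrist_force: [1.1, -0.2, -0.1]
tcp_pos: [0.6339, -0.1089, 0.1678]
wrist_force: [0.8, 0.4, 0.2]
tcp_pos: [0.6343, -0.1184, 0.1674]
wrist_force: [-1.6, 2.1, 1.7]
```

```bash
python3 -m handwheel '[[[0,0,0,-0.002,-0.005,0,0],[0,0,0,-0.002,-0.005,0,0]]]' | grep -E "pos|wrist_f"
python3 -m handwheel '[[[0,0,0,-0.002,-0.005,0,0],[0,0,0,-0.001,-0.004,0,0]]]' | grep -E "pos|wrist_f"
python3 - <<'E'
from h import *
im=cams.capture("side"); save(im,"pics/side15.png"); go([.64,-.15,.168],172); g=im.max(2)
for v in range(156,186,2): print(v,[int(x) for x in g[v,298:346:2]])
E
```

```text
tcp_pos: [0.6364, -0.1286, 0.1673]
wrist_force: [-3.4, 3.3, 0.1]
tcp_pos: [0.6374, -0.1382, 0.1671]
wrist_force: [-5.7, 3.4, 1.6]
turn [ 0.0671 -0.0041 -0.0211] shift [-0.0042 -0.0107 -0.0009] shift-in-target-frame [-0.0042 -0.0108 -0.0009] t 45.95 p [ 0.6374 -0.1388  0.1671] j [  1.7  25.8   2.4  -0.4 -66.6 -99.6] F [-5.4  1.9  2.2] w 0.0005 gf 2.6792288571596146
156 [29, 29, 27, 32, 34, 31, 74, 79, 51, 28, 27, 30, 90, 141, 141, 142, 142, 139, 140, 142, 143, 142, 144, 144]
158 [28, 25, 27, 34, 35, 32, 77, 43, 20, 30, 27, 30, 110, 140, 139, 137, 138, 139, 139, 142, 142, 143, 144, 146]
160 [29, 27, 30, 40, 53, 42, 117, 63, 29, 26, 30, 38, 120, 139, 138, 137, 140, 139, 138, 140, 145, 144, 142, 145]
162 [26, 26, 28, 28, 29, 49, 119, 65, 24, 26, 31, 45, 123, 139, 134, 134, 135, 137, 137, 118, 107, 110, 132, 143]
164 [28, 29, 47, 103, 95, 87, 133, 66, 24, 27, 32, 47, 123, 138, 135, 133, 136, 140, 106, 44, 36, 37, 73, 134]
166 [27, 47, 109, 134, 133, 133, 135, 64, 26, 25, 28, 53, 128, 133, 131, 136, 139, 139, 79, 31, 37, 34, 46, 128]
168 [48, 109, 134, 132, 133, 131, 133, 95, 32, 29, 45, 9
[... 337 characters left out ...]
177, 170, 157, 157, 158, 165, 157, 151, 152, 150, 132, 62, 28, 32, 30, 66, 134]
176 [133, 136, 134, 132, 150, 162, 172, 181, 181, 176, 167, 164, 157, 153, 151, 158, 156, 138, 96, 56, 50, 57, 111, 137]
178 [131, 131, 129, 134, 159, 155, 158, 163, 171, 180, 182, 178, 173, 145, 141, 160, 149, 149, 140, 125, 142, 129, 135, 135]
180 [130, 131, 123, 155, 183, 175, 161, 156, 158, 162, 170, 181, 183, 162, 111, 131, 122, 153, 171, 143, 157, 144, 135, 133]
182 [129, 129, 127, 142, 162, 172, 182, 174, 157, 153, 159, 163, 168, 179, 167, 158, 159, 171, 166, 144, 155, 163, 164, 137]
184 [135, 130, 127, 142, 158, 159, 163, 164, 150, 148, 153, 154, 159, 162, 168, 180, 182, 172, 167, 148, 158, 169, 177, 150]
```

```bash
python3 -m handwheel '[[[0,0,0,0.006,0,0,0],[0,0,0,0.006,0.02,0,0],[0,0,0,0,0.03,0,0],[0,0,0,0,0.03,-0.03,0],[0,0,0,0,0.04,-0.03,0],[0,0,0,0,0.04,-0.02,0],[0,0,0,0,0,0,0]]]' | grep -E "pos|wrist_f"
python3 - <<'E'
from h import *
im=cams.capture("side"); save(im,"pics/side16.png"); t=cams.capture("top"); save(t,"pics/top16.png"); g=im.max(2)
S=cal("side");T=cal("top"); pv=np.array([.5987,-.1472])
for a in(60,45,30,15,0):
    b=np.radians(a-8); P=pv+.05*np.array([np.cos(b),np.sin(b)]); print(a,proj(S,[*P,.211]).round(1),proj(S,[*P,.171]).round(1),"top",proj(T,[*P,.211]).round(1))
for v in range(152,186,2): print(v,[int(x) for x in g[v,300:336:2]])
g=t.max(2); print("top")
for v in range(178,216,2): print(v,[int(x) for x in g[v,386:428:2]])
E
```

```text
tcp_pos: [0.6524, 0.0256, 0.2531]
wrist_force: [-0.4, 0.5, 0.1]
60 [313.3 168.5] [313.  179.9] top [398.1 186.8]
45 [312.2 165.9] [311.9 177.3] top [401.6 183.5]
30 [312.3 163.4] [312.  174.7] top [405.8 181.2]
15 [313.5 161. ] [313.3 172.3] top [410.5 180.1]
0 [315.8 158.9] [315.5 170.1] top [415.4 180.3]
152 [24, 28, 29, 27, 29, 34, 117, 137, 139, 139, 141, 142, 140, 139, 143, 139, 139, 140]
154 [30, 31, 29, 30, 29, 33, 118, 140, 138, 140, 140, 142, 143, 143, 143, 140, 137, 139]
156 [27, 26, 29, 28, 27, 33, 120, 141, 139, 137, 137, 141, 141, 141, 141, 142, 138, 139]
158 [29, 30, 26, 29, 34, 79, 132, 124, 128, 135, 135, 136, 139, 138, 137, 137, 137, 137]
160 [29, 30, 30, 36, 91, 136, 135, 62, 89, 135, 136, 137, 139, 137, 137, 140, 139, 136]
162 [28, 27, 40, 104, 135, 143, 134, 49, 91, 134, 137, 138, 137, 134, 132, 135, 138, 138]
164 [28, 48, 106, 137, 141, 144, 134, 49, 97, 136, 137, 138, 136, 134, 133, 136, 142, 104]
166 [46, 109, 134, 132, 136, 138, 128, 47, 97, 138, 141, 139, 132, 130, 134, 138, 139, 79]
168 [108, 133, 132, 133, 132, 135, 116, 42, 91, 133, 136, 137, 135, 132, 133
[... 1939 characters left out ...]
6, 125, 127, 102, 56, 55, 60, 91, 104]
202 [57, 57, 56, 56, 55, 55, 54, 55, 64, 127, 128, 117, 125, 125, 126, 91, 55, 55, 59, 92, 102]
204 [57, 56, 56, 56, 56, 55, 54, 55, 73, 137, 133, 102, 106, 101, 116, 80, 55, 54, 62, 98, 101]
206 [57, 56, 55, 57, 56, 55, 54, 55, 76, 139, 139, 108, 49, 44, 63, 56, 55, 54, 66, 98, 103]
208 [56, 56, 56, 56, 55, 54, 56, 62, 90, 137, 121, 55, 37, 36, 36, 40, 53, 55, 73, 99, 103]
210 [56, 55, 56, 56, 56, 60, 91, 112, 121, 136, 80, 37, 37, 37, 37, 36, 49, 54, 80, 102, 103]
212 [56, 57, 56, 56, 62, 103, 111, 105, 134, 137, 71, 37, 38, 38, 37, 39, 52, 55, 82, 102, 103]
214 [56, 56, 55, 46, 70, 100, 89, 110, 138, 139, 97, 41, 37, 37, 44, 51, 55, 58, 90, 102, 103]
```

```bash
python3 -m handwheel '[[[0,0,0,-0.009,-0.03,0,0],[0,0,0,-0.01,-0.04,0,0],[0,0,0,0,-0.04,0.02,0],[0,0,0,0,-0.0185,0.03,0],[0,0,0,0,0,0.025,0],[0,0,0,0,0,0.01,0],[0,0,0,0,0,0,0]]]' | grep -E "pos|wrist_f"
python3 -m handwheel '[[[0,0,0,0,-0.007,0,0],[0,0,0,0,-0.007,0,0],[0,0,0,0,-0.006,0,0]]]' | grep -E "pos|wrist_f"
python3 -m handwheel '[[[0,0,0,0,-0.004,0,0],[0,0,0,0,-0.004,0,0]]]' | grep -E "pos|wrist_f"
```

```text
tcp_pos: [0.6489, -0.1087, 0.1606]
wrist_force: [-0.0, 1.2, -0.2]
tcp_pos: [0.6482, -0.1279, 0.1642]
wrist_force: [-0.1, -0.5, 0.3]
tcp_pos: [0.6465, -0.1358, 0.1632]
wrist_force: [-0.7, 0.8, 0.2]
```

```bash
python3 -m handwheel '[[[0,0,0,0,-0.003,0,0]]]' | grep -E "pos|wrist_f"; python3 -m handwheel '[[[0,0,0,0,-0.003,0,0]]]' | grep -E "pos|wrist_f"; python3 -m handwheel '[[[0,0,0,0,-0.003,0,0]]]' | grep -E "pos|wrist_f"
```

```text
tcp_pos: [0.6464, -0.1382, 0.1631]
wrist_force: [0.9, 2.1, 0.3]
tcp_pos: [0.6462, -0.1409, 0.1631]
wrist_force: [1.7, 2.7, -0.1]
tcp_pos: [0.6463, -0.1416, 0.163]
wrist_force: [1.9, 15.2, 4.7]
```

```bash
python3 -m handwheel '[[[0,0,0,0,-0.003,0,0]]]' | grep -E "pos|wrist_f"; python3 -m handwheel '[[[0,0,0,0,-0.002,0,0]]]' | grep -E "pos|wrist_f"
```

```text
tcp_pos: [0.6463, -0.1419, 0.163]
wrist_force: [1.6, 23.1, 5.2]
tcp_pos: [0.6463, -0.1419, 0.163]
wrist_force: [1.1, 27.0, 5.2]
```

The lever is on its end stop. I back off, rise clear and verify.

```bash
python3 -m handwheel '[[[0,0,0,0,0.008,0,0],[0,0,0,0,0.02,0,0],[0,0,0,0,0.03,-0.02,0],[0,0,0,0,0.03,-0.03,0],[0,0,0,0,0.04,-0.03,0],[0,0,0,0,0.04,-0.02,0],[0,0,0,0,0.02,0,0],[0,0,0,0,0,0,0],[0,0,0,0,0,0,0]]]' | grep -E "pos|wrist_f|time"
python3 foot.py | tail -11
python3 - <<'E'
from h import *
t=cams.capture("top"); s=cams.capture("side"); save(t,"pics/top17.png")
t10=cv2.imread("pics/top10.png")[:,:,::-1]
d=np.abs(t.astype(int)-t10).max(2)>30
print("portafilter zone changed px",int(d[216:270,391:414].sum()))
g=t.max(2)
for v in range(176,190,2): print(v,[int(x) for x in g[v,402:428:2]])
t0=cv2.imread("pics/top0.png")[:,:,::-1].astype(int); D=np.abs(t-t0).max(2)>40
for n,(x,y) in dict(jar=(323,153),pitcher=(354,157),tamper=(493,200),spoon=(480,250),cups=(212,243)).items(): print(n,int(D[y-15:y+15,x-18:x+18].sum()))
E
```

```text
time_s: 49.35
tcp_pos: [0.6696, 0.0359, 0.2623]
wrist_force: [-0.1, -1.0, -0.5]
202 [110, 127, 132, 132, 132, 127, 127, 157, 136, 123, 105, 120, 123, 127]
204 [78, 79, 104, 129, 131, 129, 127, 159, 118, 56, 38, 77, 126, 129]
206 [73, 67, 69, 88, 127, 154, 145, 159, 106, 29, 38, 90, 128, 130]
208 [73, 68, 147, 154, 147, 144, 127, 159, 99, 49, 122, 141, 130, 134]
210 [67, 72, 135, 146, 125, 82, 58, 92, 62, 120, 126, 143, 135, 130]
212 [68, 66, 116, 114, 52, 34, 31, 89, 140, 144, 124, 135, 134, 132]
214 [66, 68, 96, 53, 33, 34, 98, 154, 153, 141, 133, 150, 127, 128]
216 [69, 67, 86, 68, 58, 111, 154, 159, 157, 156, 158, 148, 99, 82]
218 [66, 68, 91, 120, 131, 155, 164, 159, 162, 163, 152, 144, 145, 91]
220 [65, 68, 94, 123, 140, 148, 152, 157, 156, 154, 150, 159, 158, 110]
222 [67, 66, 95, 127, 141, 149, 156, 157, 156, 152, 148, 142, 128, 52]
portafilter zone changed px 58
176 [111, 126, 124, 136, 136, 130, 127, 121, 112, 103, 106, 106, 105]
178 [113, 137, 133, 142, 140, 139, 133, 126, 126, 106, 107, 106, 104]
180 [115, 140, 133, 140, 140, 134, 95, 53, 96, 114, 107, 106, 101]
182 [117, 136, 134, 141, 139, 108, 46, 60, 110, 117, 106, 104, 99]
184 [123, 139, 134, 141, 139, 112, 70, 103, 123, 114, 102, 102, 99]
186 [128, 138, 132, 143, 136, 129, 122, 120, 123, 102, 77, 85, 98]
188 [119, 115, 132, 141, 132, 126, 122, 124, 122, 88, 56, 61, 93]
jar 357
pitcher 564
tamper 0
spoon 0
cups 0
```

```bash
python3 -c "
from station import r
print(r.finish_job())"
```

```text
the job is handed in; nothing more can be done
None
```

The job is handed in at about 49.5 s with no verdict returned: by camera the portafilter stands within about 3 mm of the seat, the depth rod rests on the basket where I left it after pressing with about 13 N, and the clamp lever is on its end stop. The spoon, tamper and cups showed no change; the final jar and pitcher check was inconclusive because the picture had changed there, probably the arm in view.

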